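# Press the sanded strips and pack the sanding kit

### The job

The wooden edging strips are sanded: tuck every loose one lengthwise under the weighted arm of the hold-down press, flat on the pile that is already there, between the brass posts and with its far end up against the stop. Pack the sanding block and the roll of black tape beside it into the open green box and push its lid over so that it drops fully shut. Leave the spray can and the masking tape where they are.

Things in the scene. Friction and masses are not known exactly. Their poses are not given: they have to be found in the camera images.
- press: hold-down press, fixed: plywood board 14 mm thick, 84 mm wide, from x = -40 to +150 mm of its frame. Origin under the board below the arm's shoe; x runs from the open mouth to the stop, y across, z up. Strips go in along +x onto the board (or pile), between two pairs of brass posts (8 mm thick, 62 mm tall, at x = -22 and +45 mm, 44 mm clear between them)
- stop (a point): middle of the wooden end stop's face at board level: x = 60, y = 0, z = 14 mm of the press frame; the stop's top is at z = 56 mm. A strip that is fully home touches it: its centre is then at x = -15 mm and its near end at x = -90 mm, so it sticks out 50 mm in front of the board, clear of the bench, free to be held there
- press_arm (a joint): angle (rad) of the weighted steel arm (300 g, red weight), hinged behind the stop at x = 120, z = 68 mm of the press frame, reaching towards the mouth. 0 = down, shoe 1 mm above the bare board; grows as it lifts, at most 0.55; falls back by its own weight (about 2 N at the shoe). It rides up (0.067 rad a strip) when a strip is pushed in under its lip with a few N
- shoe (a point): lowest point of the arm's rounded shoe (white slippery nylon, 30 mm wide), which presses on the top strip, at about x = 0, y = 0 of the press frame. An upturned lip, 30 mm wide, runs from it towards the mouth to x = -34 mm and stands there 15 mm or more above this point
- strip_0: loose flat wooden strip 150 x 36 x 8 mm (40 g); origin at the centre of its underside, x along its length, y across, z up. It lies under the arm on the base board from the start and must stay there
- strip_1: loose flat wooden strip 150 x 36 x 8 mm (40 g); origin at the centre of its underside, x along its length, y across, z up. Starts on the bench (some strips are absent); the order in the pile does not matter
- strip_2: loose flat wooden strip 150 x 36 x 8 mm (40 g); origin at the centre of its underside, x along its length, y across, z up. Starts on the bench (some strips are absent); the order in the pile does not matter
- strip_3: loose flat wooden strip 150 x 36 x 8 mm (40 g); origin at the centre of its underside, x along its length, y across, z up. Starts on the bench (some strips are absent); the order in the pile does not matter
- strip_4: loose flat wooden strip 150 x 36 x 8 mm (40 g); origin at the centre of its underside, x along its length, y across, z up. Starts on the bench (some strips are absent); the order in the pile does not matter
- sanding_block: brown cork sanding block, 59 (x) x 101 (y) x 31 (z) mm, 90 g; origin at the centre of its underside
- black_tape: roll of black tape lying flat near the sanding block, in reach (another at the back of the bench is not meant), about 52 mm across (solid to the touch, no open hole), 19 mm high, 50 g; origin at the centre of its underside (within 2 mm)
- kit_box: open green steel box, fixed to the bench, 160 (x) x 270 (y) mm outside, 60 mm high, walls and floor 4 mm; origin at the centre of its underside, z up; its lid is hinged along the far (+x) rim
- kit_lid (a joint): angle (rad) of the green lid (200 g, panel 164 x 274 x 6 mm): 0 = shut, 1.57 = upright, 1.9 = leaning back against its stop, as at the start. Past upright towards shut it falls by its own weight; behind upright it falls back open
- lid_hinge (a point): middle of the lid's hinge line: x = 80, y = 0, z = 61 mm of the box frame. The hinge line runs along the box's y axis
- lid_edge (a point): middle of the lid's free edge, 164 mm from the hinge, half way through the panel; when the lid leans back this is its top
- spray_can: white spray can with a yellow cap, 54 mm across, 197 mm tall, standing behind the work on the left; not to be disturbed
- masking_tape: wide roll of cream masking tape lying flat, 106 mm across, 25 mm high, behind the green box; not to be disturbed
Not all that is in view belongs to the job. Of the things shaped like the sanding_block, the brown one is meant.

How it is judged:
By the outcome, as a careful person would: the job done as asked, in the order asked, and still so for the second after the job is handed in, with the robot touching nothing.
Of strip_1, strip_2, strip_3, strip_4 only 3 to 4 are there at a start; the rules pass over those that are not, and their reading is None.
At some moment in a run one of strip_1, strip_2, strip_3, strip_4, sanding_block, black_tape may be knocked a few centimetres aside while the robot is not near it.
Once in a run the grip may slacken for a moment while it holds something.
It also fails if it takes over 208 s, if anything falls off the work surface, if the arm or the gripper's body presses on something with over 40 N, if the wrist force passes 120 N, or if a joint passes its speed limit or range.

### The arm

A 7-joint arm with a two-finger parallel gripper is mounted at the origin on a cart in front of the work surface, level with it; the furniture and walls round the work are solid. World frame = base frame: x ahead of the robot, y to its left, z up, the work surface at z = 0. Lengths are in m, angles in rad, forces in N, time in s.
With the tool pointing down it reaches from about 0.4 to 0.85 m from the base axis. Payload 4.5 kg.
Tool frame: the origin (TCP) lies at the very end of the fingers, on their centre line; the grasp point (between the pads) lies 19 mm behind it (r.pinch_z is the distance from the TCP to the grasp point, in m); z points along the fingers, y is the line along which they close (so a half turn about z gives the same grasp; the last joint's range is limited). The gripper opens to 88 mm and grips with 3 to 60 N. Pads are 18 mm wide; open, the fingers measure 123 mm over their backs; the gripper's body (75 mm by 187 mm) begins 45 mm behind the grasp point.
Start: joints at [-1.297, 0.689, -0.195, 1.565, 0.157, 0.902, -0.215], TCP at [0.148, 0.607, 0.239] pointing down, gripper open.
Joint ranges: [-3.01, 3.01], [-0.46, 2.08], [-1.47, 1.51], [0.13, 2.56], [-1, 4.14], [0.04, 2.09], [-2.66, 2.66]. Speed limits (rad/s): [2.57, 2.57, 3.14, 3.14, 3.14, 3.14, 3.14].

### API

Orientations are given as a unit quaternion [x, y, z, w].
In Python, from plant import r, cams gives the robot as it stands.
- The arm moves only by the shell command python3 -m pendant 'ROWS' [FORCE]. ROWS is JSON, a list of rows, each a list of 3 entries, a list of its own where there are three numbers: the closure, from -1 (fully open) to 1 (shut), then the shift along the tool's x, y, z in mm, then the turn, a rotation vector about the tool's x, y, z in degrees. A call has 1 to 8 rows; each row shifts and turns the commanded pose from where the row before left it, along the tool's axes as they then stand; what a row does not reach is not made up. A row lasts 1/8 s, in which the tool goes at most 62.5 mm and 10.7 degrees, less where a joint would pass 70% of its speed; a pose out of reach is approached as far as the arm can. A call with a gripper value outside its range is refused whole. The fingers move at their own pace and stop on an object; FORCE is the grip in N (left out, the last holds). Time passes only in rows, so rows that do not move let the fingers close. It gives the time, the measured TCP pose, the force, the opening and the grip force at its end, in the units of the state.
- r.get_state(): the state, without advancing time (a new reading comes with each control period).
- cams.snapshot(name): name is "scene" or "top" or "wrist"; returns a dict with "img" (384x512x3 uint8, red, green, blue), "camera_matrix" (3x3 intrinsics, pixels), "D" ([k1, k2, p1, p2, k3] as OpenCV has them; the pictures are not rectified), "camera_from_world" (4x4, takes a point from world to camera coordinates); the wrist camera has in their place "tool_from_camera" (4x4, takes a point from camera to tool coordinates, whose origin is the TCP and whose axes are the flange's). Camera axes: x right, y up, looking along -z (the intrinsics and any distortion apply to the point x, -y, -z); pixel columns grow to the right and rows downward; lengths in m; the calibration is good to about 2 mm. A picture is of the moment at which its call begins: read the wrist's pose just before it. There is no depth.
- r.finish_job(): hands the job in; it is judged then, once.
The state is a dict: "clock": time; "q": joint angles; "qd": joint speeds; "joint_torque": joint torques, N m; "tool_pos": TCP position; "eef_rot": TCP orientation; "contact_force": force on the tool from outside, world axes, zero at the start; "moment": the same for the moment, N m; "opening": opening from 0.0 (shut) to 1.0 (fully open); "finger_force": force on a finger pad.
Only numpy, scipy, OpenCV 4.12 (cv2) and the standard library are available. Lean on these libraries where they do the work, as an engineer would, in place of code of your own. Each camera call takes 0.05 s, during which the arm holds its last target. There are 200 camera calls.

## Working session

There is one attempt and no reset: what is moved stays moved. The work goes in short steps, Python scripts to look and compute and a shell command to move; the robot and the scene stay as the last step left them, time stands still between calls to the robot, and variables do not carry over. Pictures are saved under pics/ and viewed, at most 14 in all, crops included, and the job is handed in when it is done.

```bash
ls; mkdir -p pics
python3 - <<'E'
from plant import r,cams
import cv2,json
s=r.get_state();print({k:(v if not hasattr(v,'tolist') else v.tolist()) for k,v in s.items()})
for n in ("scene","top"):
    d=cams.snapshot(n);cv2.imwrite(f"pics/{n}0.png",cv2.resize(d["img"][:,:,::-1],(800,600),interpolation=cv2.INTER_CUBIC))
    print(n,d["camera_matrix"],d["D"],d["camera_from_world"])
E
```

```text
pics
{'clock': 0.0, 'q': [-1.2971864021781625, 0.6899768979407982, -0.1944937689575778, 1.5663506151871993, 0.15727686817147138, 0.9025206665540231, -0.21507750658482866], 'qd': [0.0006693985146330597, 0.0013628656482765717, -0.00039421941455232613, -0.00019710167068136421, -0.000973189977480256, 0.0007669205931319573, 0.000603319302905901], 'joint_torque': [-8.2021479101968e-05, -52.75530695915222, -1.266610510647297, -15.3419029712677, -0.05257081124000251, 0.0067377758387010545, 0.00018811571862897836], 'tool_pos': [0.1483509320500908, 0.6064739000645782, 0.23791219942103928], 'eef_rot': [0.11957920061922735, 0.9928242255872791, -0.0009326761079511283, -4.451475978532325e-05], 'contact_force': [-0.05791485269146781, 0.31152818189760323, -0.07478050984793697], 'moment': [-0.008465164361752008, 0.0032963435921809386, 0.013138261180743495], 'finger_force': 0.0, 'opening': 0.9999510417895762}
scene [[433.02294095   0.         257.47003964]
 [  0.         433.02294095 186.18035657]
 [  0.           0.           1.        ]] [-0.03420508  0.          0.          0.          0.        ] [[ 0.84379444 -0.53618409 -0.02274996 -0.53741402]
 [ 0.26800562  0.38427647  0.8834617  -0.18052965]
 [-0.46495583 -0.7515572   0.4679507  -1.51149017]
 [ 0.          0.          0.          1.        ]]
top [[454.0258872    0.         263.47613564]
 [  0.         454.0258872  195.77404745]
 [  0.           0.           1.        ]] [-0.0687186  0.         0.         0.         0.       ] [[-1.25460511e-02 -9.99920644e-01 -1.14130132e-03 -9.49083215e-02]
 [ 9.90678320e-01 -1.25849051e-02  1.35639549e-01 -5.85136674e-01]
 [-1.35643149e-01  5.71078242e-04  9.90757594e-01 -1.88283036e+00]
 [ 0.00000000e+00  0.00000000e+00  0.00000000e+00  1.00000000e+00]]
```

View pics/top0.png

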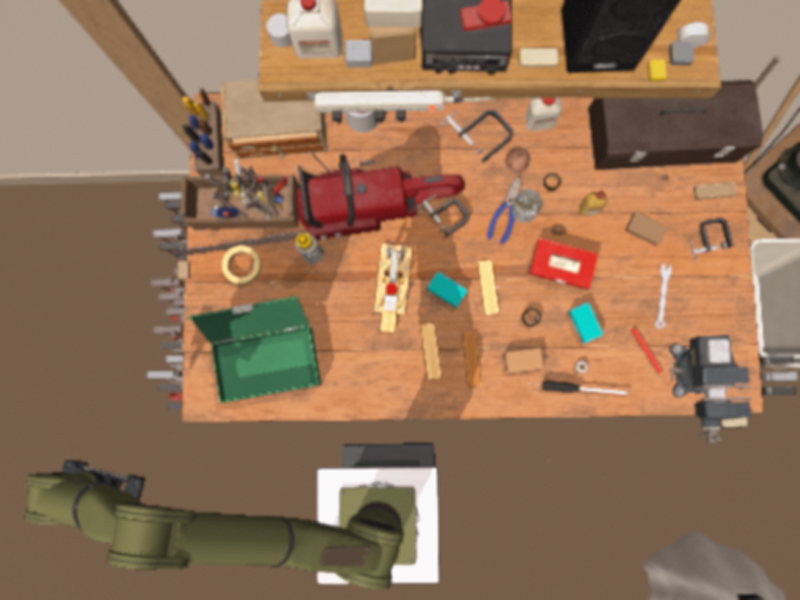

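View pics/scene0.png

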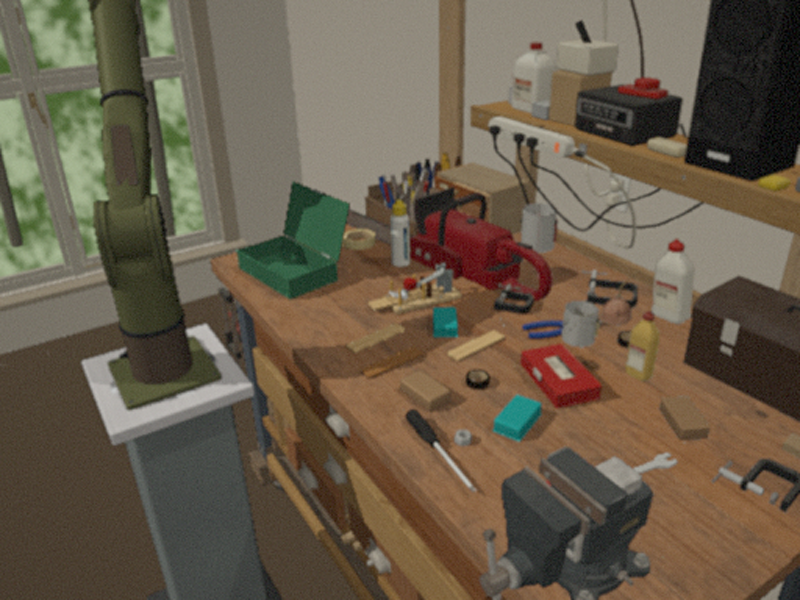

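The top view shows the press around (393,280), three loose strips at (431,351), (471,358) and (488,287), the brown block at (524,360), black tape at (531,317), the green box at (265,350), the can at (308,247) and masking tape at (240,264).

```bash
cat > h.py <<'E'
import numpy as np,cv2,sys
from scipy.spatial.transform import Rotation as R
from plant import r,cams
def snap(n):
    s=r.get_state(); d=cams.snapshot(n)
    if n=="wrist":
        T=np.eye(4);T[:3,:3]=R.from_quat(s["eef_rot"]).as_matrix();T[:3,3]=s["tool_pos"]
        d["wc"]=T@np.array(d["tool_from_camera"])
    else: d["wc"]=np.linalg.inv(d["camera_from_world"])
    d["K"]=np.array(d["camera_matrix"]);d["D"]=np.array(d["D"],float)
    return d
def ray(d,uv):
    p=cv2.undistortPoints(np.array(uv,float).reshape(-1,1,2),d["K"],d["D"]).reshape(-1,2)
    return d["wc"][:3,3],np.c_[p[:,0],-p[:,1],-np.ones(len(p))]@d["wc"][:3,:3].T
def plane(d,uv,z):
    o,v=ray(d,uv); return o+v*((z-o[2])/v[:,2])[:,None]
def proj(d,X):
    c=(np.atleast_2d(X)-d["wc"][:3,3])@d["wc"][:3,:3]
    return cv2.projectPoints(c*[1,-1,-1],np.zeros(3),np.zeros(3),d["K"],d["D"])[0].reshape(-1,2)
def tri(obs):
    A=np.zeros((3,3));b=np.zeros(3)
    for d,uv in obs:
        o,v=ray(d,[uv]);v=v[0]/np.linalg.norm(v);P=np.eye(3)-np.outer(v,v);A+=P;b+=P@o
    return np.linalg.solve(A,b)
def save(d,name,f=1.5625,crop=None):
    im=d["img"][:,:,::-1]
    if crop: im=im[crop[1]:crop[3],crop[0]:crop[2]]
    cv2.imwrite(f"pics/{name}.png",cv2.resize(im,None,fx=f,fy=f,interpolation=cv2.INTER_CUBIC))
def go(p,yaw,pitch=0):
    """turn (deg) then shift (mm) in turned tool axes; tool down, tool x at world yaw deg; pitch leans about tool y"""
    s=r.get_state();A=R.from_quat(s["eef_rot"])
    B=R.from_euler("z",yaw,degrees=True)*R.from_euler("x",180,degrees=True)*R.from_euler("y",pitch,degrees=True)
    t=(A.inv()*B).as_rotvec(degrees=True); d=B.inv().apply(np.array(p)-s["tool_pos"])*1e3
    print("turn",t.round(1),"then shift",d.round(1),"| shift before turn",A.inv().apply(np.array(p)-s["tool_pos"]).round(4)*1e3)
def st():
    s=r.get_state();e=R.from_quat(s["eef_rot"]).as_matrix()
    print("t",round(s["clock"],2),"p",np.round(s["tool_pos"],4),"yaw",round(np.degrees(np.arctan2(e[1,0],e[0,0])),1),"z",e[:,2].round(3),"F",np.round(s["contact_force"],1),"op",round(s["opening"]*88,1),"ff",round(s["finger_force"],1),"q",np.round(s["q"],2))
E
python3 - <<'E'
from h import *
d=snap("top")
pk={"s_a0":(428,323,8),"s_a1":(433,379,8),"s_b0":(470,331,8),"s_b1":(473,386,8),"s_c0":(486,261,8),"s_c1":(492,314,8),"block":(524,360,31),"tape":(531,317,19),"boxFL":(220,400,60),"boxFR":(320,383,60),"boxBR":(306,300,60),"boxBL":(216,345,60),"press_mouth":(388,315,14),"press_end":(397,245,14),"stripend":(388,329,18),"can":(308,240,197),"mask":(240,264,25)}
for k,(u,v,z) in pk.items(): print(k,plane(d,[(u*.64,v*.64)],z/1e3)[0].round(3))
w=snap("wrist");print(w["tool_from_camera"],w["K"],w["D"]);st()
save(d,"topcrop",3,(115,145,380,265))
E
```

```text
s_a0 [ 0.54  -0.147  0.008]
s_a1 [ 0.387 -0.158  0.008]
s_b0 [ 0.517 -0.261  0.008]
s_b1 [ 0.366 -0.266  0.008]
s_c0 [ 0.712 -0.311  0.008]
s_c1 [ 0.563 -0.323  0.008]
block [ 0.434 -0.404  0.031]
tape [ 0.552 -0.429  0.019]
boxFL [0.336 0.409 0.06 ]
boxFR [0.378 0.143 0.06 ]
boxBR [0.601 0.182 0.06 ]
boxBL [0.482 0.423 0.06 ]
press_mouth [ 0.563 -0.037  0.014]
press_end [ 0.759 -0.064  0.014]
stripend [ 0.524 -0.037  0.018]
can [0.734 0.157 0.197]
mask [0.709 0.371 0.025]
[[-7.51301241e-04  9.53787036e-01  3.00482488e-01  8.02419193e-02]
 [ 9.99999357e-01  9.71903352e-04 -5.84686516e-04  1.71703760e-05]
 [-8.49706357e-04  3.00481856e-01 -9.53787153e-01 -1.45670041e-01]
 [ 0.00000000e+00  0.00000000e+00  0.00000000e+00  1.00000000e+00]] [[313.65758947   0.         257.18449667]
 [  0.         313.65758947 194.80495059]
 [  0.           0.           1.        ]] [-0.01601222  0.          0.          0.          0.        ]
t 0.2 p [0.1483 0.6068 0.2382] yaw 166.3 z [-0.    -0.001 -1.   ] F [ 0.2 -0.2 -0. ] op 88.2 ff 0.0 q [-1.3   0.69 -0.19  1.57  0.16  0.9  -0.22]
```

View pics/topcrop.png

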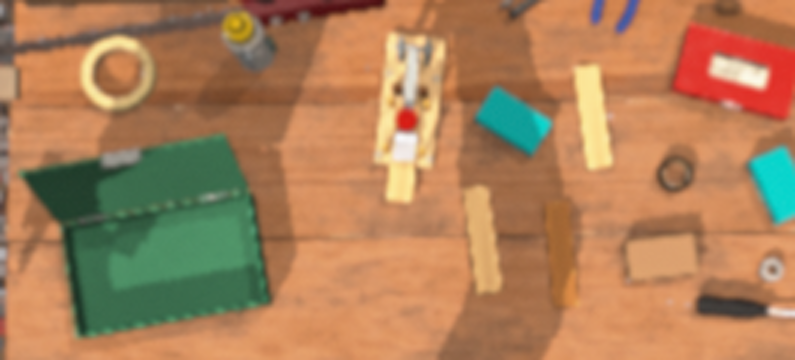

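The crop confirms it: three loose strips (tan, brown, pale), with strip_0's near end sticking out of the press mouth at crop (400,190). Next I compute the move to a viewing pose over the press mouth.

Run:
```python
from h import *
go([0.42,0.35,0.30],166.3);
A=R.from_quat(r.get_state()["eef_rot"])
print(A.inv().apply([0.0,-0.47,0]).round(3), "x->",A.inv().apply([1,0,0]).round(3))
```

```text
turn [-0.1  0.  -0. ] then shift [-324.7 -185.1  -61.8] | shift before turn [-324.8 -185.   -61.6]
[-0.112 -0.457  0.   ] x-> [-0.971  0.237 -0.   ]
```

```bash
python3 -m pendant '[[-1,[-54,-31,-10],[0,0,0]],[-1,[-54,-31,-10],[0,0,0]],[-1,[-54,-31,-10],[0,0,0]],[-1,[-54,-31,-10],[0,0,0]],[-1,[-54,-31,-10],[0,0,0]],[-1,[-54,-31,-10],[0,0,0]]]' 40
python3 -m pendant '[[-1,[-14,-57,0],[0,0,0]],[-1,[-14,-57,0],[0,0,0]],[-1,[-14,-57,0],[0,0,0]],[-1,[-14,-57,0],[0,0,0]],[-1,[-14,-57,0],[0,0,0]],[-1,[-14,-57,0],[0,0,0]],[-1,[-14,-57,0],[0,0,0]],[-1,[-14,-57,0],[0,0,0]]]'
python3 -m pendant '[[-1,[0,0,0],[0,0,10]],[-1,[0,0,0],[0,0,10]],[-1,[0,0,0],[0,0,10]],[-1,[0,0,0],[0,0,10]],[-1,[0,0,0],[0,0,10]],[-1,[0,0,0],[0,0,10]],[-1,[0,0,0],[0,0,10]],[-1,[0,0,0],[0,0,10]]]'
python3 -m pendant '[[-1,[0,0,0],[0,0,10]],[-1,[0,0,0],[0,0,10]],[-1,[0,0,0],[0,0,10]],[-1,[0,0,0],[0,0,10]],[-1,[0,0,0],[0,0,10]],[-1,[0,0,0],[0,0,10]],[-1,[0,0,0],[0,0,10]],[-1,[0,0,0],[0,0,10]]]'
python3 -c "
from h import *
st();go([0.45,-0.12,0.28],-6)"
```

```text
clock: 0.95
tool_pos: [0.4178, 0.3502, 0.2985]
eef_rot: [0.12, 0.993, 0.0, 0.0]
contact_force: [1.0, 0.1, -0.2]
opening: 1.0
finger_force: 0.0
clock: 1.95
tool_pos: [0.417, -0.1196, 0.2983]
eef_rot: [0.12, 0.993, 0.0, 0.0]
contact_force: [0.6, 0.0, 0.9]
opening: 1.001
finger_force: 0.0
clock: 2.95
tool_pos: [0.417, -0.1176, 0.2981]
eef_rot: [0.732, 0.682, 0.0, -0.0]
contact_force: [0.3, -0.2, -1.3]
opening: 0.999
finger_force: 0.0
clock: 3.95
tool_pos: [0.417, -0.1175, 0.2981]
eef_rot: [0.999, 0.052, -0.0, -0.0]
contact_force: [0.1, 0.2, -0.0]
opening: 0.999
finger_force: 0.0
t 3.95 p [ 0.417  -0.1175  0.2981] yaw 5.9 z [-0.  0. -1.] F [ 0.1  0.2 -0. ] op 87.9 ff 0.0 q [-0.24  0.4   0.59  2.05 -0.32  0.77 -0.91]
turn [-0.   0.  11.9] then shift [33.1 -1.  18.1] | shift before turn [32.6  5.9 18.1]
```

Run:
```python
from h import *
d=snap("wrist");save(d,"w1");st()
```

```text
t 4.0 p [ 0.4171 -0.1175  0.298 ] yaw 5.7 z [-0.  0. -1.] F [-0.1 -0.5 -0.4] op 88.1 ff 0.0 q [-0.24  0.41  0.6   2.05 -0.32  0.77 -0.92]
```

View pics/w1.png

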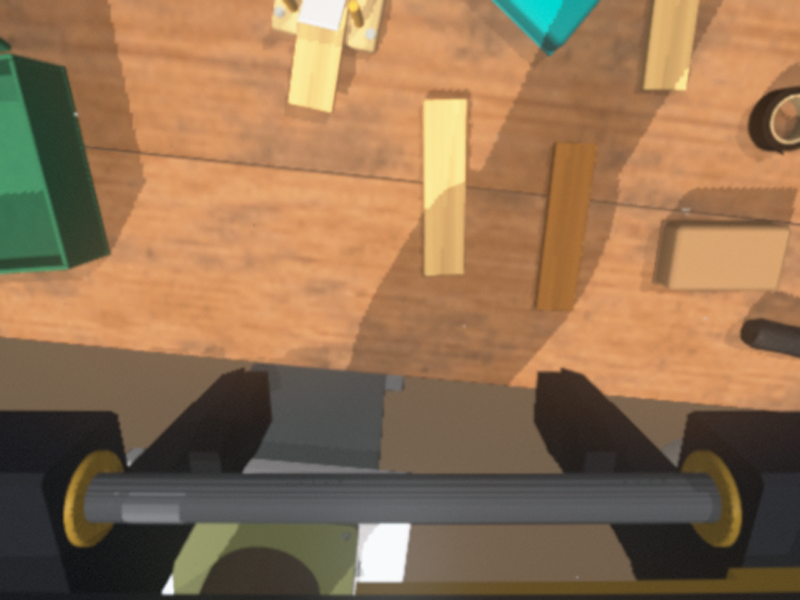

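The wrist view shows strip a with corners (423,100),(467,98),(464,274),(424,275), and strip b at (556,143),(595,144),(573,311),(536,307). The near edge of strip_0 runs (289,103)-(333,111).

Run:
```python
from h import *
d=snap("wrist");f=1/1.5625
def P(l,z): return plane(d,np.array(l)*f,z)[:,:2].round(4)
for n,l in {"a":[(423,100),(467,98),(464,274),(424,275)],"b":[(556,143),(595,144),(573,311),(536,307)]}.items():
    p=P(l,.008);m=p.mean(0);v=(p[0]+p[1]-p[2]-p[3])/2;L=np.linalg.norm(v);y=np.degrees(np.arctan2(v[1],v[0]));g=m-0.063*v/L
    print(n,m,"len",L,"yaw",y,"grasp",g)
    go([*g,0.002],y)
print("c front",P([(644,88),(687,90)],.008)); print("s0",P([(289,103),(333,111)],.022),"far on shoe",P([(305,25),(345,30)],.022))
```

```text
a [ 0.4621 -0.1491] len 0.14913034567116104 yaw 6.7390155232063815 grasp [ 0.39953527 -0.15649286]
turn [ 0.   0.  -0.5] then shift [-21.9  36.6 296. ] | shift before turn [-21.5  36.7 296.1]
b [ 0.4389 -0.2599] len 0.14755297353831942 yaw 3.963887639200241 grasp [ 0.37605071 -0.26425505]
turn [0.  0.  2.3] then shift [-51.  143.5 296. ] | shift before turn [-56.6 141.3 296.1]
c front [[ 0.5612 -0.3024]
 [ 0.5634 -0.3383]]
s0 [[ 0.5197 -0.0153]
 [ 0.517  -0.0508]] far on shoe [[ 0.5769 -0.0257]
 [ 0.5764 -0.0566]]
```

```bash
python3 -m pendant '[[-1,[-22,37,0],[0,0,-0.5]],[-1,[0,0,55],[0,0,0]],[-1,[0,0,55],[0,0,0]],[-1,[0,0,55],[0,0,0]],[-1,[0,0,55],[0,0,0]],[-1,[0,0,45],[0,0,0]],[-1,[0,0,20],[0,0,0]],[-1,[0,0,10],[0,0,0]]]' 40
python3 -c "
from h import *
st()"
python3 -m pendant '[[-1,[0,0,0],[0,0,0]],[1,[0,0,0],[0,0,0]],[1,[0,0,0],[0,0,0]],[1,[0,0,0],[0,0,0]],[1,[0,0,0],[0,0,0]],[1,[0,0,0],[0,0,0]],[1,[0,0,0],[0,0,0]]]' 40
python3 -m pendant '[[1,[0,0,-20],[0,0,0]],[1,[0,0,-40],[0,0,0]]]'
python3 - <<'E'
from h import *
st();d=snap("wrist");save(d,"w2");go([0.44,-0.024,0.06],-6)
E
```

```text
clock: 5.05
tool_pos: [0.4121, -0.1612, 0.0191]
eef_rot: [0.998, 0.06, -0.01, -0.006]
contact_force: [-0.1, -0.4, 0.1]
opening: 1.0
finger_force: 0.0
t 5.05 p [ 0.4121 -0.1612  0.0191] yaw 6.9 z [-0.021  0.011 -1.   ] F [-0.1 -0.4  0.1] op 88.0 ff 0.0 q [ 0.25  0.92  0.04  2.22 -1.    0.04 -0.18]
clock: 5.92
tool_pos: [0.4118, -0.1612, 0.02]
eef_rot: [0.998, 0.059, -0.01, -0.006]
contact_force: [1.2, -0.4, 0.1]
opening: 0.34
finger_force: 0.0
clock: 6.18
tool_pos: [0.4123, -0.1615, 0.0798]
eef_rot: [0.998, 0.059, -0.011, -0.007]
contact_force: [-0.1, 0.1, 0.2]
opening: 0.115
finger_force: 0.0
t 6.17 p [ 0.4123 -0.1615  0.0798] yaw 6.7 z [-0.023  0.012 -1.   ] F [-0.1  0.1  0.2] op 10.1 ff 0.0 q [ 0.1   0.81  0.29  2.22 -0.94  0.27 -0.22]
turn [-0.5  1.  12.7] then shift [  11.6 -140.5   24. ] | shift before turn [  42.6 -134.3   24.7]
```

View pics/w2.png

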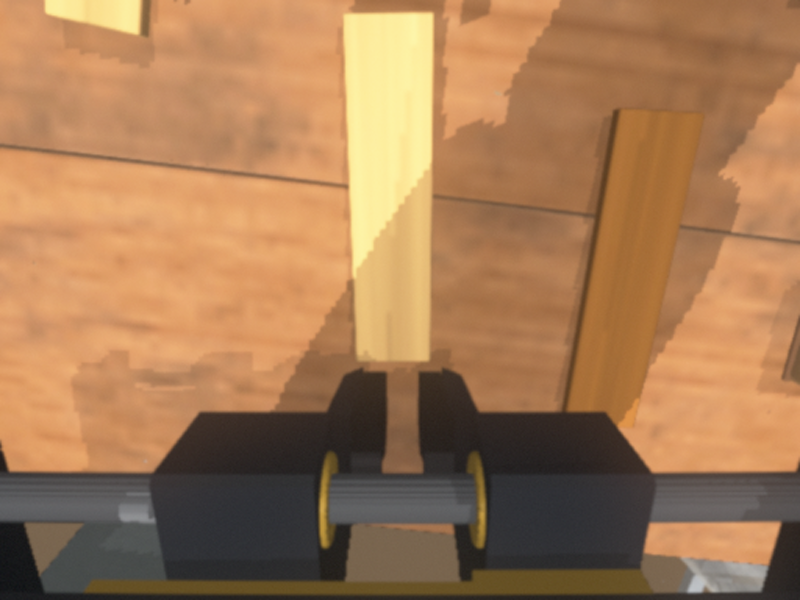

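The fingers closed on nothing: the arm hit its joint limit at x=0.412, z=0.02, so strip a still lies on the bench at (390,190). I'll grip nearer its middle instead, insert it part-way, then regrip.

```bash
python3 -m pendant '[[-1,[35,0,-20],[0,0,0]],[-1,[0,0,0],[0,0,0]],[-1,[0,0,0],[0,0,0]],[-1,[0,0,0],[0,0,0]],[-1,[0,0,0],[0,0,0]],[-1,[0,0,0],[0,0,0]],[-1,[0,0,0],[0,0,0]]]' 40
python3 -c "
from h import *
st();go([0.446,-0.151,0.003],6.7)"
```

```text
clock: 7.1
tool_pos: [0.448, -0.158, 0.0992]
eef_rot: [0.998, 0.059, -0.01, -0.006]
contact_force: [-0.3, -0.3, 0.3]
opening: 0.843
finger_force: 0.0
t 7.1 p [ 0.448  -0.158   0.0992] yaw 6.8 z [-0.021  0.01  -1.   ] F [-0.3 -0.3  0.3] op 74.2 ff 0.0 q [-0.02  0.81  0.45  2.12 -0.88  0.42 -0.31]
turn [-0.7  1.1  0.1] then shift [-1.2 -7.2 96.2] | shift before turn [ 0.7 -6.  96.3]
```

```bash
python3 -m pendant '[[-1,[0,-7,0],[-0.7,1.1,0]],[-1,[-1,0,40],[0,0,0]],[-1,[0,0,36],[0,0,0]],[-1,[0,0,15],[0,0,0]],[-1,[0,0,5],[0,0,0]],[-1,[0,0,0],[0,0,0]]]' 40
python3 -c "
from h import *
st()"
python3 -m pendant '[[1,[0,0,0],[0,0,0]],[1,[0,0,0],[0,0,0]],[1,[0,0,0],[0,0,0]],[1,[0,0,0],[0,0,0]],[1,[0,0,0],[0,0,0]],[1,[0,0,0],[0,0,0]]]' 40
```

```text
clock: 7.85
tool_pos: [0.4464, -0.1512, 0.0035]
eef_rot: [0.998, 0.059, -0.0, 0.0]
contact_force: [-0.5, 0.4, 0.0]
opening: 1.003
finger_force: 0.0
t 7.85 p [ 0.4464 -0.1512  0.0035] yaw 6.8 z [-0. -0. -1.] F [-0.5  0.4  0. ] op 88.3 ff 0.0 q [ 0.2   0.95  0.05  2.16 -0.97  0.05 -0.25]
clock: 8.6
tool_pos: [0.4464, -0.1511, 0.0034]
eef_rot: [0.998, 0.059, -0.0, -0.0]
contact_force: [0.6, 0.6, 1.1]
opening: 0.397
finger_force: 40.0
```

```bash
python3 -m pendant '[[1,[0,0,-20],[0,0,0]],[1,[0,0,-40],[0,0,0]],[1,[0,0,-50],[0,0,0]],[1,[0,-50,0],[0,0,6]],[1,[0,-60,0],[0,0,6.5]]]'
python3 - <<'E'
from h import *
st();d=snap("wrist");save(d,"w3")
E
```

```text
clock: 9.22
tool_pos: [0.44, -0.0412, 0.1141]
eef_rot: [0.999, -0.053, 0.001, 0.001]
contact_force: [1.1, 1.2, -0.9]
opening: 0.4
finger_force: 40.0
t 9.22 p [ 0.44   -0.0412  0.1141] yaw -6.1 z [ 0.002 -0.001 -1.   ] F [ 1.1  1.2 -0.9] op 35.2 ff 40.0 q [-0.26  0.75  0.42  2.23 -0.97  0.34 -0.69]
```

View pics/w3.png

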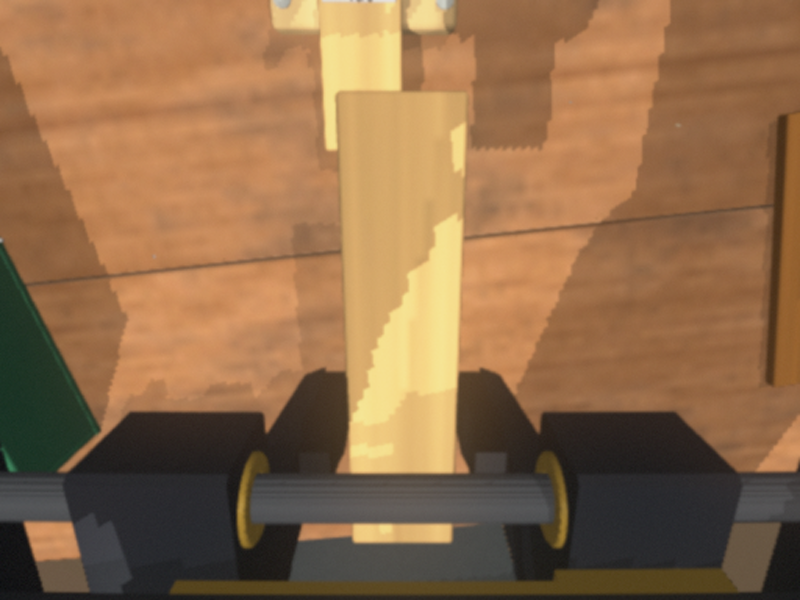

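Run:
```python
from h import *
d=snap("wrist");f=1/1.5625
P=lambda l,z: plane(d,np.array(l)*f,z)[:,:2]
p=P([(325,150),(321,8),(401,8),(400,85)],.022);print("s0 L near,far; R far, near",p.round(4))
print("yawL",np.degrees(np.arctan2(*(p[1]-p[0])[::-1])),"yawR",np.degrees(np.arctan2(*(p[2]-p[3])[::-1])),"width",np.linalg.norm(p[1]-p[2]))
print("board corners",P([(273,25),(453,27)],.014).round(4))
t=snap("top");print("press end corners",plane(t,np.array([(388/3+115,34/3+145),(445/3+115,40/3+145)]),.014).round(4),"front",plane(t,np.array([(375/3+115,163/3+145),(433/3+115,168/3+145)]),.014).round(4))
save(t,"presscrop",7,(235,150,270,225))
z=.1141+.005
q=P([(338,93),(466,93),(458,440),(347,440)],z);s=r.get_state();A=R.from_quat(s["eef_rot"])
print("held strip in tool",A.inv().apply(np.c_[q,np.full(4,z)]-s["tool_pos"]).round(4))
```

```text
s0 L near,far; R far, near [[ 5.167e-01 -1.000e-04]
 [ 5.744e-01 -6.600e-03]
 [ 5.709e-01 -4.060e-02]
 [ 5.408e-01 -3.720e-02]]
yawL -6.4851722845464055 yawR -6.428671577139418 width 0.03413835142687846
board corners [[ 0.572   0.0167]
 [ 0.5631 -0.063 ]]
press end corners [[ 0.7615 -0.0213  0.014 ]
 [ 0.7515 -0.1037  0.014 ]] front [[ 0.5733 -0.0014  0.014 ]
 [ 0.565  -0.0843  0.014 ]]
held strip in tool [[ 0.0883 -0.0246 -0.0061]
 [ 0.0881  0.009  -0.0061]
 [-0.0166  0.0101 -0.0059]
 [-0.0167 -0.0263 -0.0059]]
```

```bash
sed -i 's|^def go|def go|; s|    im=d\["img"\]\[:,:,::-1\]|    np.savez(f"pics/{name}.npz",wc=d["wc"],K=d["K"],D=d["D"]);im=d["img"][:,:,::-1]|' h.py
cat >> h.py <<'E'
def load(name): return dict(np.load(f"pics/{name}.npz"))
E
python3 - <<'E'
from h import *
st()
d=snap("wrist");f=1/1.5625
T=np.eye(4);T[:3,:3]=R.from_euler("z",-6.1,degrees=True).as_matrix()@np.diag([1,-1,-1]);T[:3,3]=[.44,-.0412,.1141]
d["wc"]=T@np.array(d["tool_from_camera"])
P=lambda l,z: plane(d,np.array(l)*f,z)[:,:2]
p=P([(325,150),(321,8),(401,8),(400,85)],.022);print("s0 L near,far; R far, near",p.round(4))
print("board corners",P([(273,25),(453,27)],.014).round(4))
save(snap("wrist"),"w4")
E
```

```text
t 9.38 p [ 0.4393 -0.0374  0.1132] yaw -5.3 z [-0.002  0.003 -1.   ] F [ 0.3 -1.6 -0.7] op 34.6 ff 40.0 q [-0.26  0.76  0.41  2.23 -0.97  0.34 -0.68]
s0 L near,far; R far, near [[ 0.5192 -0.0133]
 [ 0.5772 -0.0204]
 [ 0.5735 -0.0546]
 [ 0.5431 -0.0508]]
board corners [[ 0.575   0.003 ]
 [ 0.5654 -0.0771]]
```

```bash
cat >> h.py <<'E'
O=np.array([.608,-.042]);PY=-6.5
def pr(x,z,y=0,yaw=PY):
    c,s=np.cos(np.radians(PY)),np.sin(np.radians(PY)); go([O[0]+x*c-y*s,O[1]+x*s+y*c,z],yaw)
def inpr(p):
    c,s=np.cos(np.radians(PY)),np.sin(np.radians(PY)); v=np.asarray(p)[...,:2]-O; return np.stack([v@[c,s],v@[-s,c]],-1).round(4)
E
python3 -c "
from h import *
st();pr(-.150,.029)"
```

```text
t 9.47 p [ 0.4398 -0.0417  0.1134] yaw -5.7 z [-0.    -0.001 -1.   ] F [ 0.2 -0.4 -0.8] op 35.0 ff 40.0 q [-0.26  0.76  0.41  2.23 -0.97  0.34 -0.68]
turn [0.  0.  0.8] then shift [ 17.2 -18.7  84.4] | shift before turn [ 17.5 -18.5  84.4]
```

```bash
python3 -m pendant '[[1,[17,-19,0],[0,0,0.8]],[1,[0,0,40],[0,0,0]],[1,[0,0,35],[0,0,0]],[1,[0,0,9],[0,0,0]],[1,[0,0,0],[0,0,0]],[1,[0,0,0],[0,0,0]]]'
python3 - <<'E'
from h import *
st();pr(-.150,.029);d=snap("wrist");save(d,"w5")
E
```

```text
clock: 10.22
tool_pos: [0.459, -0.025, 0.0302]
eef_rot: [0.998, -0.057, 0.001, 0.0]
contact_force: [-0.8, -0.6, -0.5]
opening: 0.397
finger_force: 40.0
t 10.22 p [ 0.459  -0.025   0.0302] yaw -6.6 z [ 0.001 -0.001 -1.   ] F [-0.8 -0.6 -0.5] op 34.9 ff 40.0 q [-0.1   0.9   0.09  2.2  -0.98  0.08 -0.75]
turn [ 0.  -0.1 -0.1] then shift [0.  0.  1.2] | shift before turn [0.  0.  1.2]
```

View pics/w5.png

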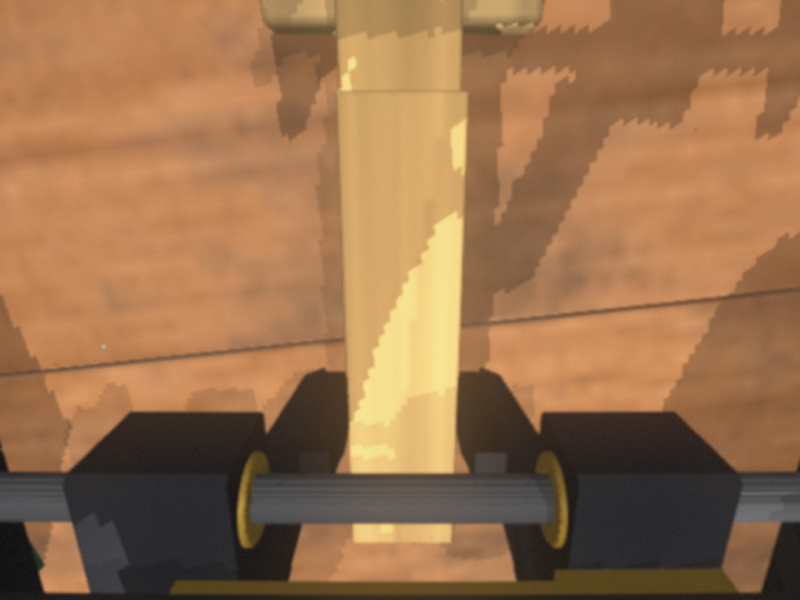

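The held strip (339–467 px wide) lines up with strip_0 (338–462) and the board (262–541), so I slide it in.

```bash
python3 -m pendant '[[1,[10,0,1],[0,0,0]],[1,[10,0,0],[0,0,0]],[1,[10,0,0],[0,0,0]],[1,[10,0,0],[0,0,0]],[1,[0,0,0],[0,0,0]]]'
python3 -m pendant '[[1,[10,0,0],[0,0,0]],[1,[10,0,0],[0,0,0]],[1,[10,0,0],[0,0,0]],[1,[0,0,0],[0,0,0]]]'
python3 - <<'E'
from h import *
st();pr(-.08,.029);d=snap("wrist");save(d,"w6")
E
```

```text
clock: 10.9
tool_pos: [0.4987, -0.0285, 0.0286]
eef_rot: [0.998, -0.056, 0.0, 0.0]
contact_force: [-0.7, -0.5, -2.2]
opening: 0.399
finger_force: 40.0
clock: 11.4
tool_pos: [0.5304, -0.0325, 0.0284]
eef_rot: [0.998, -0.057, 0.002, 0.001]
contact_force: [1.1, 0.4, -2.6]
opening: 0.4
finger_force: 40.0
t 11.4 p [ 0.5304 -0.0325  0.0284] yaw -6.5 z [ 0.003 -0.001 -1.   ] F [ 1.1  0.4 -2.6] op 35.2 ff 40.0 q [-0.21  0.95  0.32  2.   -0.9   0.33 -0.84]
turn [ 0.1 -0.2  0. ] then shift [-1.8  0.6 -0.6] | shift before turn [-1.8  0.6 -0.6]
```

View pics/w6.png

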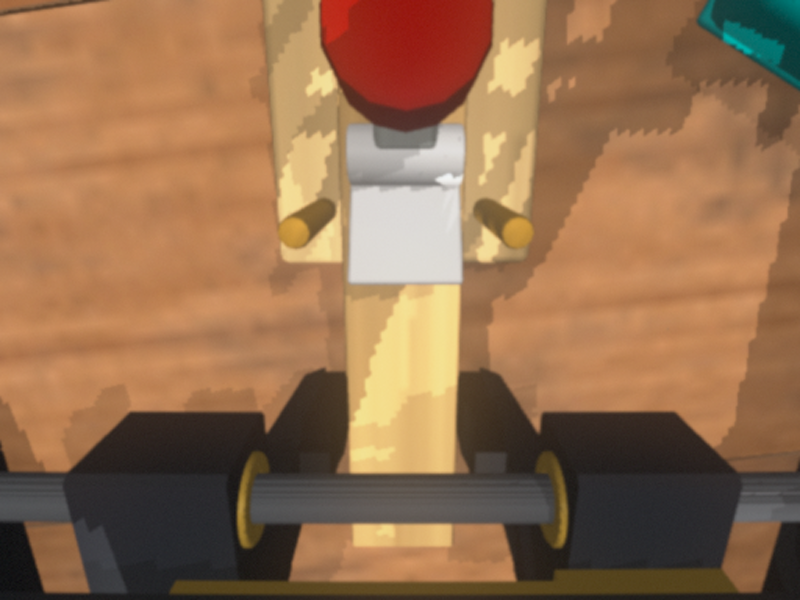

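The strip lies centred between the posts (295,230)/(515,230), and the lip (350–462) rides on it. I'll regrip near its end and drive it home.

```bash
python3 -m pendant '[[-0.2,[0,0,0],[0,0,0]],[-0.2,[0,0,0],[0,0,0]],[-0.2,[0,0,0],[0,0,0]],[-0.2,[-25,0,0],[0,0,0]],[-0.2,[-24,0,3],[0,0,0]],[-0.2,[0,0,0],[0,0,0]]]'
python3 -m pendant '[[1,[0,0,0],[0,0,0]],[1,[0,0,0],[0,0,0]],[1,[0,0,0],[0,0,0]],[1,[0,0,0],[0,0,0]],[1,[0,0,0],[0,0,0]]]'
python3 - <<'E'
from h import *
st();pr(-.08,.0255);d=snap("wrist");save(d,"w7",1.2)
E
```

```text
clock: 12.2
tool_pos: [0.4775, -0.0265, 0.0255]
eef_rot: [0.998, -0.057, -0.002, -0.001]
contact_force: [0.9, -0.8, -0.0]
opening: 0.597
finger_force: 0.0
clock: 12.82
tool_pos: [0.48, -0.0267, 0.0254]
eef_rot: [0.998, -0.057, 0.0, 0.0]
contact_force: [2.5, 0.0, 0.8]
opening: 0.396
finger_force: 40.0
t 12.82 p [ 0.48   -0.0267  0.0254] yaw -6.5 z [ 0.001 -0.    -1.   ] F [2.5 0.  0.8] op 34.9 ff 40.0 q [-0.13  0.92  0.15  2.14 -0.94  0.15 -0.79]
turn [ 0. -0. -0.] then shift [48.9  0.7 -0.1] | shift before turn [48.9  0.7 -0. ]
```

View pics/w7.png

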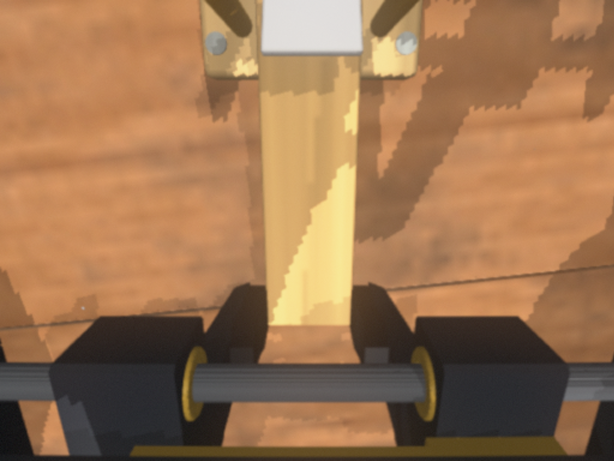

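```bash
python3 -c "
from h import *
print(inpr(plane(load('w7'),np.array([(310,325)])/1.2,.030)), inpr(r.get_state()['tool_pos']))"
python3 -m pendant '[[1,[11,0,0],[0,0,0]],[1,[11,0,0],[0,0,0]],[1,[11,0,0],[0,0,0]],[1,[7,0,0],[0,0,0]],[1,[0,0,0],[0,0,0]]]'
python3 -c "
from h import *
st();pr(-.08,.0255)"
```

```text
[[-0.1385  0.0007]] [-0.129   0.0007]
clock: 13.5
tool_pos: [0.5185, -0.0308, 0.0251]
eef_rot: [0.998, -0.057, -0.001, -0.0]
contact_force: [-1.6, 0.9, 1.1]
opening: 0.401
finger_force: 40.0
t 13.5 p [ 0.5185 -0.0308  0.0251] yaw -6.5 z [-0.002  0.    -1.   ] F [-1.6  0.9  1.1] op 35.3 ff 40.0 q [-0.19  0.95  0.28  2.03 -0.89  0.29 -0.84]
turn [-0.   0.1 -0. ] then shift [10.2  1.  -0.4] | shift before turn [10.2  1.  -0.4]
```

```bash
for i in 1 2; do :; done
python3 -m pendant '[[1,[4,0,0],[0,0,0]],[1,[3,0,0],[0,0,0]],[1,[0,0,0],[0,0,0]]]' | grep -E "pos|contact"
python3 -m pendant '[[1,[2,0,0],[0,0,0]],[1,[0,0,0],[0,0,0]]]'| grep -E "pos|contact"
python3 -m pendant '[[1,[2,0,0],[0,0,0]],[1,[0,0,0],[0,0,0]]]'| grep -E "pos|contact"
python3 -m pendant '[[1,[2,0,0],[0,0,0]],[1,[0,0,0],[0,0,0]]]'| grep -E "pos|contact"
```

```text
tool_pos: [0.5268, -0.0321, 0.0253]
contact_force: [-0.0, 0.8, -1.5]
tool_pos: [0.5283, -0.0322, 0.0253]
contact_force: [-0.8, -0.4, -1.9]
tool_pos: [0.5302, -0.0324, 0.0253]
contact_force: [-0.9, -0.1, -1.5]
tool_pos: [0.5305, -0.0324, 0.0252]
contact_force: [-4.5, 0.1, 0.9]
```

```bash
python3 -m pendant '[[1,[2,0,0],[0,0,0]],[1,[0,0,0],[0,0,0]]]'| grep -E "pos|contact"
python3 -m pendant '[[-0.2,[0,0,0],[0,0,0]],[-0.2,[0,0,0],[0,0,0]],[-0.2,[0,0,0],[0,0,0]],[-0.2,[-30,0,0],[0,0,0]],[-0.2,[-40,0,-10],[0,0,0]],[-1,[0,0,-50],[0,0,0]],[-1,[0,0,-50],[0,0,0]],[-1,[0,0,0],[0,0,0]]]'
python3 - <<'E'
from h import *
st();d=snap("wrist");save(d,"w8",1.2)
go([0.445,-0.26,0.2],4)
E
```

```text
tool_pos: [0.5305, -0.0324, 0.0251]
contact_force: [-8.5, 0.3, 4.7]
clock: 15.88
tool_pos: [0.467, -0.0255, 0.1383]
eef_rot: [0.998, -0.057, 0.004, 0.001]
contact_force: [0.7, -0.3, 0.7]
opening: 0.917
finger_force: 0.0
t 15.88 p [ 0.467  -0.0255  0.1383] yaw -6.5 z [ 0.007 -0.002 -1.   ] F [ 0.7 -0.3  0.7] op 80.7 ff 0.0 q [-0.33  0.73  0.47  2.15 -0.8   0.44 -0.9 ]
turn [  0.   -0.2 -10.5] then shift [-37.4 233.1 -63.3] | shift before turn [  5.9 236.  -63.2]
```

View pics/w8.png

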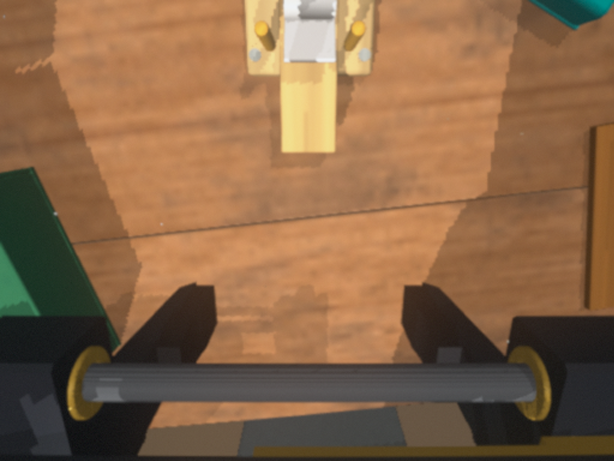

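Strip 1 is home under the shoe, its near end at (308,150) over strip_0, with 8.5 N felt against the stop. Next I move over strip b and fit its outline numerically.

```bash
python3 -m pendant '[[-1,[0,58,-32],[0,0,0]],[-1,[0,58,-32],[0,0,0]],[-1,[0,58,-32],[0,0,-5]],[-1,[-26,58,-32],[0,0,-5]],[-1,[0,0,0],[0,0,0]],[-1,[0,0,0],[0,0,0]]]'
cat >> h.py <<'E'
from scipy.optimize import differential_evolution
def fit(d,dims,z,prior,span=(.05,.05,15),shape="rect"):
    """pose (x,y,yaw deg) of a flat top face seen by d: contrast of a thin band just inside the outline against one just outside"""
    im=cv2.GaussianBlur(cv2.cvtColor(np.ascontiguousarray(d["img"]),cv2.COLOR_RGB2LAB).astype(np.float32),(0,0),.7)
    if shape=="rect":
        a,b=np.array(dims)/2;E=[]
        for k in (-.003,.003):
            u=np.linspace(-.95,.95,25);E.append(np.r_[np.c_[u*a,0*u+b+k],np.c_[u*a,0*u-b-k],np.c_[0*u+a+k,u*b],np.c_[0*u-a-k,u*b]])
    else:
        t=np.linspace(0,2*np.pi,72,endpoint=False);E=[(dims/2+k)*np.c_[np.cos(t),np.sin(t)] for k in (-.003,.003)]
    def c(q):
        ca,sa=np.cos(np.radians(q[2])),np.sin(np.radians(q[2]));v=[]
        for e in E:
            w=np.c_[e@[[ca],[-sa]]+q[0],e@[[sa],[ca]]+q[1],np.full(len(e),z)];p=proj(d,w).astype(np.float32)
            v.append(cv2.remap(im,p[:,0],p[:,1],cv2.INTER_LINEAR,borderMode=cv2.BORDER_REPLICATE)[:,0])
        g=v[0]-v[1];return -np.mean(np.minimum(np.linalg.norm(g,axis=1),25))+.5*np.mean(np.minimum(v[0].std(0),30))
    o=differential_evolution(c,[(p-s,p+s) for p,s in zip(prior,span)],popsize=25,maxiter=80,seed=1,tol=1e-6)
    return o.x,-o.fun
E
python3 - <<'E'
from h import *
st();d=snap("wrist");save(d,"w9",1.2)
x,s=fit(d,(.15,.036),.008,(.439,-.26,4));print("b",x.round(4),s)
x,s=fit(d,(.101,.059),.031,(.434,-.404,-95+90));print("block",x.round(4),s)
x,s=fit(d,.052,.019,(.55,-.429,0),(.04,.04,1),"c");print("tape",x.round(4),s)
x,s=fit(d,(.15,.036),.008,(.637,-.317,4.6));print("c",x.round(4),s)
E
```

```text
clock: 16.68
tool_pos: [0.4217, -0.2372, 0.2529]
eef_rot: [1.0, 0.03, -0.001, -0.001]
contact_force: [1.0, -0.2, 0.1]
opening: 1.001
finger_force: 0.0
t 16.68 p [ 0.4217 -0.2372  0.2529] yaw 3.5 z [-0.002  0.002 -1.   ] F [ 1.  -0.2  0.1] op 88.1 ff 0.0 q [ 0.04  0.56  0.61  1.98 -0.46  0.74 -0.58]
b [ 0.4386 -0.2587  1.6373] 11.515743255615234
block [ 0.4065 -0.3867  9.5836] 10.404157638549805
tape [ 0.5507 -0.4224  0.9979] 22.164030075073242
c [ 0.6398 -0.3094  7.0866] 15.663416862487793
```

```bash
python3 -c "
from h import *
go([0.396,-0.2598,0.003],1.7)"
```

```text
turn [-0.1  0.1  1.9] then shift [-26.6  22.5 249.6] | shift before turn [-26.8  22.3 249.6]
```

```bash
python3 -m pendant '[[-1,[-27,22,0],[0,0,1.9]],[-1,[0,0,60],[0,0,0]],[-1,[0,0,60],[0,0,0]],[-1,[0,0,60],[0,0,0]],[-1,[0,0,50],[0,0,0]],[-1,[0,0,15],[0,0,0]],[-1,[0,0,0],[0,0,0]],[-1,[0,0,0],[0,0,0]]]' 40
python3 -c "
from h import *
st();go([0.396,-0.2598,0.003],1.7)"
```

```text
clock: 17.73
tool_pos: [0.3964, -0.261, 0.0092]
eef_rot: [1.0, 0.015, -0.0, -0.0]
contact_force: [1.0, -0.1, -0.5]
opening: 1.002
finger_force: 0.0
t 17.73 p [ 0.3964 -0.261   0.0092] yaw 1.7 z [-0.  0. -1.] F [ 1.  -0.1 -0.5] op 88.2 ff 0.0 q [ 0.45  0.94  0.06  2.15 -0.83  0.07 -0.23]
turn [-0.  0. -0.] then shift [-0.4 -1.2  6.2] | shift before turn [-0.4 -1.2  6.2]
```

Good; go down, close and lift with a settled check.

```bash
python3 -m pendant '[[-1,[0,-1,6],[0,0,0]],[-1,[0,0,0],[0,0,0]],[1,[0,0,0],[0,0,0]],[1,[0,0,0],[0,0,0]],[1,[0,0,0],[0,0,0]],[1,[0,0,0],[0,0,0]],[1,[0,0,0],[0,0,0]],[1,[0,0,0],[0,0,0]]]' 40
python3 -c "
from h import *
st()"
python3 -m pendant '[[1,[0,0,-25],[0,0,0]],[1,[0,0,-35],[0,0,0]],[1,[0,0,-35],[0,0,0]],[1,[0,0,0],[0,0,0]]]'
python3 -c "
from h import *
st();pr(-.17,.09,.0006)"
```

```text
clock: 18.73
tool_pos: [0.396, -0.261, 0.0031]
eef_rot: [1.0, 0.014, -0.0, 0.0]
contact_force: [1.1, 0.1, -0.1]
opening: 0.397
finger_force: 40.0
t 18.73 p [ 0.396  -0.261   0.0031] yaw 1.6 z [-0. -0. -1.] F [ 1.1  0.1 -0.1] op 34.9 ff 40.0 q [ 0.46  0.95  0.05  2.15 -0.84  0.05 -0.22]
clock: 19.23
tool_pos: [0.397, -0.2615, 0.0998]
eef_rot: [1.0, 0.014, 0.001, 0.001]
contact_force: [-0.3, 0.1, -0.7]
opening: 0.396
finger_force: 40.0
t 19.23 p [ 0.397  -0.2615  0.0998] yaw 1.6 z [ 0.003 -0.003 -1.   ] F [-0.3  0.1 -0.7] op 34.9 ff 40.0 q [ 0.29  0.78  0.33  2.14 -0.78  0.33 -0.27]
turn [ 0.1 -0.2  8.1] then shift [  14.8 -242.6    9.8] | shift before turn [  48.9 -238.1    9.3]
```

```bash
python3 -m pendant '[[1,[5,-60,0],[0,0,2]],[1,[5,-60,0],[0,0,2]],[1,[5,-60,0],[0,0,2]],[1,[7,-60,0],[0,0,2.1]],[1,[0,0,0],[0,0,0]],[1,[0,0,0],[0,0,0]]]'
python3 -c "
from h import *
st();pr(-.163,.0350,.0006)"
```

```text
clock: 19.98
tool_pos: [0.4235, -0.0222, 0.0975]
eef_rot: [0.998, -0.057, -0.001, 0.0]
contact_force: [0.3, -1.4, 0.3]
opening: 0.398
finger_force: 40.0
t 19.98 p [ 0.4235 -0.0222  0.0975] yaw -6.5 z [-0.001 -0.001 -1.   ] F [ 0.3 -1.4  0.3] op 35.0 ff 40.0 q [-0.21  0.76  0.24  2.28 -0.96  0.2  -0.76]
turn [0.1 0.1 0. ] then shift [22.6 -1.8 62.5] | shift before turn [22.6 -1.9 62.5]
```

```bash
python3 -m pendant '[[1,[22,-2,0],[0,0,0]],[1,[0,0,35],[0,0,0]],[1,[0,0,20],[0,0,0]],[1,[0,0,6],[0,0,0]],[1,[0,0,0],[0,0,0]],[1,[0,0,0],[0,0,0]]]'
python3 - <<'E'
from h import *
st();d=snap("wrist");save(d,"w10",1.2);pr(-.163,.035,.0006)
s=r.get_state();p=s["tool_pos"];u=R.from_euler("z",-6.5,degrees=True).apply([1,0,0])
x,sc=fit(d,(.15,.036),p[2]+.0048,(*(p+.043*u)[:2],-6.5),(.02,.01,4));print(x.round(4),sc,inpr(x[:2]))
E
```

```text
clock: 20.72
tool_pos: [0.4462, -0.0229, 0.0376]
eef_rot: [0.998, -0.057, 0.0, 0.0]
contact_force: [-0.3, 1.4, -0.4]
opening: 0.401
finger_force: 40.0
t 20.73 p [ 0.4462 -0.0229  0.0376] yaw -6.6 z [ 0. -0. -1.] F [-0.3  1.4 -0.4] op 35.3 ff 40.0 q [-0.09  0.88  0.06  2.23 -0.97  0.05 -0.77]
turn [ 0. -0. -0.] then shift [-0.1  0.3  2.7] | shift before turn [-0.1  0.3  2.7]
[ 0.4901 -0.029  -5.9434] 14.162741661071777 [-0.1186 -0.0005]
```

View pics/w10.png

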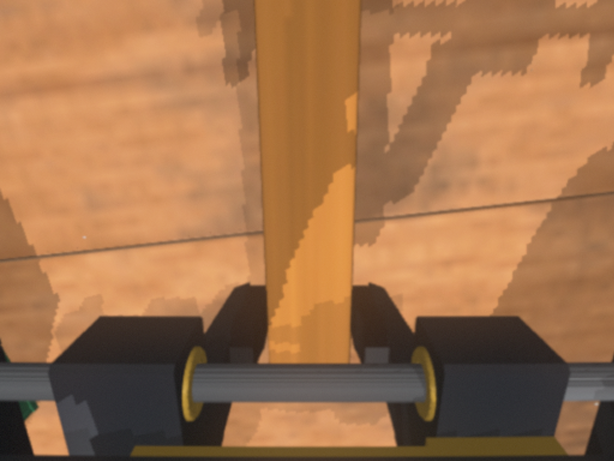

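```bash
python3 -m pendant '[[1,[10,0,2],[0,0,0]],[1,[10,0,0],[0,0,0]],[1,[10,0,0],[0,0,0]],[1,[10,0,0],[0,0,0]],[1,[0,0,0],[0,0,0]]]'| grep -E "pos|contact|open"
python3 -m pendant '[[1,[10,0,0],[0,0,0]],[1,[10,0,0],[0,0,0]],[1,[10,0,0],[0,0,0]],[1,[10,0,0],[0,0,0]],[1,[7,0,0],[0,0,0]],[1,[0,0,0],[0,0,0]]]'| grep -E "pos|contact|open"
python3 -c "
from h import *
st();pr(-.076,.035,.0006)"
```

```text
tool_pos: [0.4866, -0.0265, 0.035]
contact_force: [-0.1, 0.9, -0.5]
opening: 0.396
tool_pos: [0.534, -0.0324, 0.0351]
contact_force: [1.1, 0.6, -1.3]
opening: 0.402
t 22.15 p [ 0.534  -0.0324  0.0351] yaw -6.5 z [ 0.002 -0.001 -1.   ] F [ 1.1  0.6 -1.3] op 35.3 ff 40.0 q [-0.22  0.95  0.34  1.99 -0.87  0.36 -0.86]
turn [ 0.  -0.1 -0. ] then shift [-1.4  0.5  0.1] | shift before turn [-1.4  0.5  0.1]
```

```bash
python3 -m pendant '[[-0.2,[0,0,0],[0,0,0]],[-0.2,[0,0,0],[0,0,0]],[-0.2,[0,0,0],[0,0,0]],[-0.2,[-22,0,1.5],[0,0,0]],[-0.2,[0,0,0],[0,0,0]],[1,[0,0,0],[0,0,0]],[1,[0,0,0],[0,0,0]],[1,[0,0,0],[0,0,0]]]'|grep -E "pos|open"
python3 -m pendant '[[1,[0,0,0],[0,0,0]],[1,[0,0,0],[0,0,0]],[1,[6,0,0],[0,0,0]],[1,[6,0,0],[0,0,0]],[1,[0,0,0],[0,0,0]]]'| grep -E "pos|contact|open|finger"
python3 -m pendant '[[1,[3,0,0],[0,0,0]],[1,[0,0,0],[0,0,0]]]'| grep -E "pos|contact"
python3 -m pendant '[[1,[2,0,0],[0,0,0]],[1,[0,0,0],[0,0,0]]]'| grep -E "pos|contact"
python3 -m pendant '[[1,[2,0,0],[0,0,0]],[1,[0,0,0],[0,0,0]]]'| grep -E "pos|contact"
```

```text
tool_pos: [0.5117, -0.0299, 0.0336]
opening: 0.397
tool_pos: [0.5223, -0.0309, 0.0334]
contact_force: [-2.7, 0.3, 2.5]
opening: 0.392
finger_force: 40.0
tool_pos: [0.5255, -0.0313, 0.0335]
contact_force: [-3.0, 0.3, 4.0]
tool_pos: [0.5276, -0.0316, 0.0336]
contact_force: [-3.6, 0.9, 3.7]
tool_pos: [0.5284, -0.0317, 0.0335]
contact_force: [-4.5, 0.3, 5.5]
```

```bash
python3 -m pendant '[[1,[2,0,0],[0,0,0]],[1,[0,0,0],[0,0,0]]]'| grep -E "pos|contact"
python3 -m pendant '[[1,[2,0,0],[0,0,0]],[1,[0,0,0],[0,0,0]]]'| grep -E "pos|contact"
python3 -m pendant '[[-0.2,[0,0,0],[0,0,0]],[-0.2,[0,0,0],[0,0,0]],[-0.2,[0,0,0],[0,0,0]],[-0.2,[-30,0,0],[0,0,0]],[-0.2,[-40,0,-10],[0,0,0]],[-1,[0,0,-50],[0,0,0]],[-1,[0,0,-50],[0,0,0]],[-1,[0,0,0],[0,0,0]]]'|grep pos
python3 - <<'E'
from h import *
st();d=snap("wrist");save(d,"w11",1.2)
for n,z in (("s2",.038),("s1",.030)):
    x,s=fit(d,(.05,.036),z,(*(O-.065*np.array([.9936,-.1132])),-6.5),(.012,.012,4));print(n,x.round(4),s,inpr(x[:2]))
go([0.56,-0.33,0.25],7)
E
```

```text
tool_pos: [0.5285, -0.0317, 0.0334]
contact_force: [-8.0, 1.7, 7.5]
tool_pos: [0.5285, -0.0317, 0.0333]
contact_force: [-12.3, 0.9, 10.0]
tool_pos: [0.4666, -0.025, 0.1464]
t 26.02 p [ 0.4666 -0.025   0.1464] yaw -6.5 z [ 0.007 -0.002 -1.   ] F [ 0.3  0.5 -0.6] op 80.5 ff 0.0 q [-0.35  0.72  0.5   2.15 -0.78  0.46 -0.91]
s2 [ 0.5465 -0.0335 -7.4886] 20.620851516723633 [-0.062   0.0015]
s1 [ 0.5472 -0.0341 -7.9144] 18.48686981201172 [-0.0613  0.001 ]
turn [  0.   -0.2 -13.5] then shift [  56.5  314.9 -105.2] | shift before turn [ 128.8  293.1 -104.6]
```

```bash
python3 -m pendant '[[-1,[0,55,-35],[0,0,0]],[-1,[0,60,-35],[0,0,0]],[-1,[20,60,-35],[0,0,-4]],[-1,[30,60,0],[0,0,-4]],[-1,[10,60,0],[0,0,-4]],[-1,[0,0,0],[0,0,0]],[-1,[0,0,0],[0,0,0]],[-1,[0,0,0],[0,0,0]]]'|grep -E "pos"
python3 - <<'E'
from h import *
st();d=snap("wrist");save(d,"w12",1.2)
x,s=fit(d,(.15,.036),.008,(.639,-.314,5),(.03,.03,12));print("c",x.round(4),s)
u=R.from_euler("z",x[2],degrees=True).apply([1,0,0]);go([*(x[:2]-.065*u[:2]),.003],x[2])
x,s=fit(d,.052,.019,(.55,-.425,0),(.03,.03,1),"c");print("tape",x.round(4),s)
E
```

```text
tool_pos: [0.5002, -0.2985, 0.2379]
t 27.07 p [ 0.5002 -0.2985  0.2379] yaw 5.6 z [-0.001  0.002 -1.   ] F [ 0.1 -0.5 -0.2] op 88.4 ff 0.0 q [ 0.14  0.7   0.58  1.72 -0.48  0.87 -0.55]
c [ 0.64   -0.3106  6.4393] 16.21745491027832
turn [-0.1  0.1 -0.8] then shift [ 72.4  27.5 235.2] | shift before turn [ 73.   26.9 235.1]
tape [ 0.5521 -0.4244 -0.6905] 24.5538330078125
```

```bash
python3 -m pendant '[[-1,[36,14,0],[0,0,-0.8]],[-1,[37,13,0],[0,0,0]],[-1,[0,0,60],[0,0,0]],[-1,[0,0,60],[0,0,0]],[-1,[0,0,60],[0,0,0]],[-1,[0,0,40],[0,0,0]],[-1,[0,0,0],[0,0,0]],[-1,[0,0,0],[0,0,0]]]' 40|grep -E "pos|contact"
python3 - <<'E'
from h import *
st();go([*(np.array([.64,-.3106])-.064*np.array([.9937,.1122])),.003],6.4)
E
```

```text
tool_pos: [0.5766, -0.3203, 0.0206]
contact_force: [-0.1, -0.7, 0.2]
t 28.12 p [ 0.5766 -0.3203  0.0206] yaw 6.3 z [ 0.002 -0.002 -1.   ] F [-0.1 -0.7  0.2] op 88.0 ff 0.0 q [ 0.23  1.07  0.4   1.59 -0.64  0.61 -0.48]
turn [ 0.1 -0.1 -0.1] then shift [ 0.1 -2.5 17.6] | shift before turn [ 0.1 -2.6 17.6]
```

```bash
python3 -m pendant '[[-1,[0,-2.5,10],[0,0,0]],[-1,[0,0,7.5],[0,0,0]],[-1,[0,0,0],[0,0,0]],[1,[0,0,0],[0,0,0]],[1,[0,0,0],[0,0,0]],[1,[0,0,0],[0,0,0]],[1,[0,0,0],[0,0,0]],[1,[0,0,0],[0,0,0]]]' 40|grep -E "pos"
python3 -m pendant '[[1,[0,0,0],[0,0,0]],[1,[0,0,0],[0,0,0]],[1,[0,0,-25],[0,0,0]],[1,[0,0,-40],[0,0,0]],[1,[0,0,-40],[0,0,0]],[1,[0,0,0],[0,0,0]]]'
python3 - <<'E'
from h import *
st();d=snap("wrist");save(d,"w13",1.2)
s=r.get_state();p=s["tool_pos"];u=R.from_quat(s["eef_rot"]).apply([1,0,0])
x,sc=fit(d,(.15,.036),p[2]+.005,(*(p+.064*u)[:2],6.4),(.02,.02,5));print(x.round(4),sc,"in tool",R.from_quat(s["eef_rot"]).inv().apply([*x[:2],p[2]]-p).round(4))
go([.45,-.30,.12],-6.5)
E
```

```text
tool_pos: [0.5751, -0.3176, 0.0014]
clock: 29.88
tool_pos: [0.5769, -0.3192, 0.1097]
eef_rot: [0.998, 0.055, 0.002, 0.002]
contact_force: [-0.1, -0.2, -0.0]
opening: 0.398
finger_force: 40.0
t 29.88 p [ 0.5769 -0.3192  0.1097] yaw 6.3 z [ 0.005 -0.004 -1.   ] F [-0.1 -0.2 -0. ] op 35.0 ff 40.0 q [ 0.19  0.95  0.48  1.58 -0.58  0.75 -0.53]
[ 0.6356 -0.3123  5.7616] 15.868021965026855 in tool [0.06   0.0009 0.0001]
turn [ 0.1 -0.1 12.8] then shift [-127.1   -3.6  -12.4] | shift before turn [-123.1  -31.6  -12.6]
```

```bash
python3 -m pendant '[[1,[-45,0,0],[0,0,4]],[1,[-45,0,0],[0,0,4]],[1,[-45,0,0],[0,0,4.8]],[1,[0,-58,0],[0,0,0]],[1,[0,-58,0],[0,0,0]],[1,[0,-58,0],[0,0,0]],[1,[0,-58,0],[0,0,0]],[1,[0,-40,0],[0,0,0]]]'|grep pos
python3 -m pendant '[[1,[0,0,0],[0,0,0]],[1,[0,0,0],[0,0,0]]]'
python3 -c "
from h import *
st();pr(-.172,.05,.0006)"
```

```text
tool_pos: [0.4704, -0.0493, 0.1051]
clock: 31.18
tool_pos: [0.4708, -0.0533, 0.1058]
eef_rot: [0.998, -0.057, -0.001, 0.001]
contact_force: [0.7, -0.3, -0.0]
opening: 0.397
finger_force: 40.0
t 31.18 p [ 0.4708 -0.0533  0.1058] yaw -6.5 z [-0.002 -0.001 -1.   ] F [ 0.7 -0.3 -0. ] op 34.9 ff 40.0 q [-0.23  0.79  0.42  2.14 -0.87  0.38 -0.79]
turn [ 0.1  0.1 -0. ] then shift [-36.9 -27.4  55.8] | shift before turn [-36.9 -27.4  55.8]
```

```bash
python3 -m pendant '[[1,[-37,0,0],[0,0,0]],[1,[0,-27,0],[0,0,0]],[1,[0,0,35],[0,0,0]],[1,[0,0,21],[0,0,0]],[1,[0,0,0],[0,0,0]],[1,[0,0,0],[0,0,0]]]'
python3 - <<'E'
from h import *
st();pr(-.172,.05,.0006);d=snap("wrist");save(d,"w14",1.2)
s=r.get_state();p=s["tool_pos"];u=R.from_quat(s["eef_rot"]).apply([1,0,0])
x,sc=fit(d,(.15,.036),p[2]+.005,(*(p+.06*u)[:2],-6.5),(.01,.01,5));print(x.round(4),sc,inpr(x[:2]))
t=snap("scene");save(t,"s14",4,(190,150,330,240))
E
```

```text
clock: 31.92
tool_pos: [0.4375, -0.0231, 0.0508]
eef_rot: [0.998, -0.058, -0.0, 0.0]
contact_force: [-0.8, 0.1, 1.3]
opening: 0.399
finger_force: 40.0
t 31.93 p [ 0.4375 -0.0231  0.0508] yaw -6.7 z [-0.    -0.001 -1.   ] F [-0.8  0.1  1.3] op 35.1 ff 40.0 q [-0.1   0.85  0.08  2.26 -0.97  0.07 -0.77]
turn [ 0.   0.  -0.2] then shift [-0.4 -1.1  0.8] | shift before turn [-0.4 -1.1  0.8]
[ 0.4978 -0.03   -7.1962] 15.357393264770508 [-0.1109 -0.0005]
```

View pics/s14.png

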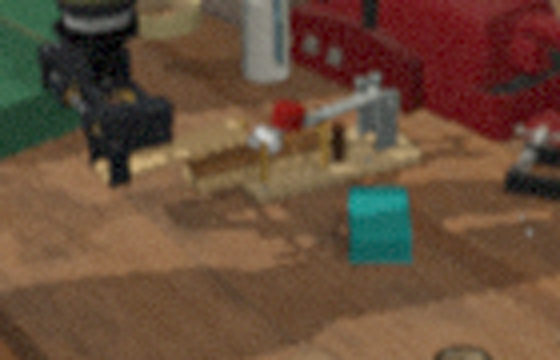

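The scene crop shows the held strip at (150,160) just short of and below the white lip (262,135), with the brown strip on the pile. The level looks right to go in.

```bash
python3 -m pendant '[[1,[0,-1,3],[0,0,0]],[1,[4,0,3],[0,0,0]],[1,[8,0,2],[0,0,0]],[1,[8,0,0],[0,0,0]],[1,[0,0,0],[0,0,0]]]'| grep -E "pos|contact"
python3 -m pendant '[[1,[10,0,0],[0,0,0]],[1,[10,0,0],[0,0,0]],[1,[10,0,0],[0,0,0]],[1,[10,0,0],[0,0,0]],[1,[0,0,0],[0,0,0]]]'| grep -E "pos|contact"
python3 -c "
from h import *
st();pr(-.10,.042,.0006)"
```

```text
tool_pos: [0.4593, -0.0231, 0.0424]
contact_force: [-0.1, 0.2, 1.8]
tool_pos: [0.4805, -0.0235, 0.0394]
contact_force: [-25.4, 2.8, -2.4]
t 33.27 p [ 0.4805 -0.0235  0.0394] yaw -6.5 z [-0.033  0.01  -0.999] F [-25.4   2.8  -2.4] op 35.2 ff 40.0 q [-0.2   0.91  0.27  2.11 -0.9   0.28 -0.82]
turn [-0.3  1.9  0. ] then shift [28.8  3.3 -2.6] | shift before turn [28.7  3.3 -3.6]
```

```bash
python3 -m pendant '[[1,[-15,0,0],[0,0,0]],[1,[-15,0,0],[0,0,0]],[1,[-5,0,0],[0,0,0]],[1,[0,0,0],[0,0,0]],[1,[0,0,0],[0,0,0]]]'| grep -E "pos|contact|open"
python3 - <<'E'
from h import *
st();pr(-.16,.042,.0006);d=snap("wrist");save(d,"w15",1.2)
s=r.get_state();p=s["tool_pos"];u=R.from_quat(s["eef_rot"]).apply([1,0,0])
x,sc=fit(d,(.15,.036),p[2]+.005,(*(p+.06*u)[:2],-6.5),(.015,.01,6));print(x.round(4),sc,inpr(x[:2]),"tool",R.from_quat(s["eef_rot"]).inv().apply([*x[:2],p[2]]-p).round(4))
a=cv2.imread("pics/w15.png")
t=snap("scene");save(t,"s15",4,(190,150,330,240));b=cv2.imread("pics/s15.png")
o=np.zeros((600,800,3),np.uint8);a=cv2.resize(a[:330],(400,215));o[:360,:560]=b;o[375:590,:400]=a;cv2.imwrite("pics/c15.png",o)
E
```

```text
tool_pos: [0.4636, -0.0236, 0.0423]
contact_force: [0.0, 0.2, -0.1]
opening: 0.402
t 33.9 p [ 0.4636 -0.0236  0.0423] yaw -6.5 z [ 0.001 -0.    -1.   ] F [ 0.   0.2 -0.1] op 35.3 ff 40.0 q [-0.14  0.88  0.14  2.19 -0.93  0.14 -0.8 ]
turn [ 0.  -0.1 -0. ] then shift [-14.5   1.3   0.3] | shift before turn [-14.5   1.3   0.3]
[ 0.5216 -0.0305 -7.4025] 13.91617202758789 [-0.0871  0.0016] tool [0.0585 0.0003 0.    ]
```

View pics/c15.png

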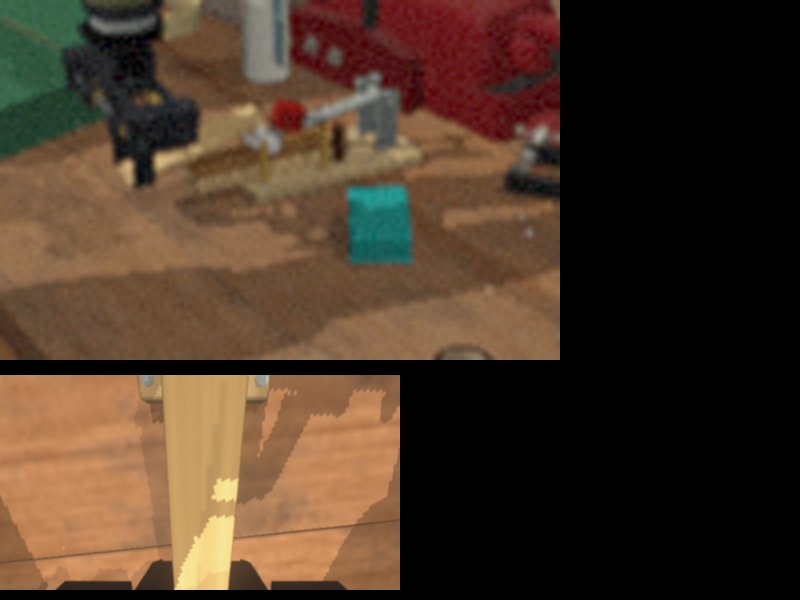

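Run:
```python
from h import *
def axis(name,uv,sc,off):
    d=load(name);o,v=ray(d,np.array(uv,float)/sc+off);n=np.array([-np.sin(np.radians(PY)),np.cos(np.radians(PY)),0]);
    for q in v:
        X=o+q*(n@(np.r_[O,0]-o)/(n@q));print(name,inpr(X),X[2].round(4))
axis("s15",[(130,165),(190,137),(245,110),(262,135),(195,165)],4,[190,150])
axis("s14",[(105,170),(170,153),(245,125),(262,135),(195,165)],4,[190,150])
# wrist: strip edge width vs distance -> pitch
d=load("w15");f=np.array([[165*612/400,0],[242*612/400,0],[175*612/400,185*612/400],[231*612/400,185*612/400]])/1.2*np.array([1,1]);
o,v=ray(d,f)
for i in(0,2):
    w=v[i]-v[i+1];k=.036/np.linalg.norm(w);X=o+k*(v[i]+v[i+1])/2;print("wrist",inpr(X),X[2].round(4))
```

```text
s15 [-0.1477  0.    ] 0.0531
s15 [-0.0834  0.    ] 0.0678
s15 [-0.0232  0.    ] 0.0829
s15 [-0.0054  0.    ] 0.0506
s15 [-0.0795  0.    ] 0.0355
s14 [-0.1736 -0.    ] 0.0543
s14 [-0.1054  0.    ] 0.0556
s14 [-0.0238  0.    ] 0.0664
s14 [-0.0054  0.    ] 0.0506
s14 [-0.0795  0.    ] 0.0355
wrist [-0.0362  0.0015] 0.0577
wrist [-0.1372  0.0016] 0.0435
```

The crop shows the held strip tilted, its far end up at about z=0.083: it has ridden over the lip. I'll take it away, lay it flat on the bench, and regrip nearer its middle so that it goes in low.

```bash
python3 -m pendant '[[1,[-10,0,-30],[0,0,0]],[1,[0,0,-40],[0,0,0]],[1,[0,50,0],[0,0,0]],[1,[-5,50,0],[0,0,-2]],[1,[0,50,0],[0,0,-4]],[1,[0,24,0],[0,0,0]],[1,[0,0,0],[0,0,0]],[1,[0,0,0],[0,0,0]]]'|grep -E "pos|open|contact"
python3 -c "
from h import *
st();go([.45,-.2,.012],0)"
```

```text
tool_pos: [0.4323, -0.1935, 0.1122]
contact_force: [0.1, 0.2, -0.5]
opening: 0.401
t 35.0 p [ 0.4323 -0.1935  0.1122] yaw -0.4 z [-0.001  0.002 -1.   ] F [ 0.1  0.2 -0.5] op 35.2 ff 40.0 q [ 0.13  0.76  0.32  2.14 -0.69  0.35 -0.55]
turn [-0.1  0.1 -0.4] then shift [ 17.7   6.5 100.2] | shift before turn [ 17.9   6.6 100.2]
```

```bash
python3 -m pendant '[[1,[18,6,0],[0,0,0]],[1,[0,0,50],[0,0,0]],[1,[0,0,35],[0,0,0]],[1,[0,0,10],[0,0,0]],[1,[0,0,0],[0,0,0]],[-0.2,[0,0,0],[0,0,0]],[-0.2,[0,0,0],[0,0,0]],[-0.2,[0,0,0],[0,0,0]]]'|grep -E "pos|contact"
python3 -m pendant '[[-1,[-15,0,-50],[0,0,0]],[-1,[-15,0,-60],[0,0,0]],[-1,[0,0,-60],[0,0,0]],[-1,[0,0,0],[0,0,0]],[-1,[0,0,0],[0,0,0]]]'|grep pos
python3 - <<'E'
from h import *
st();d=snap("wrist");save(d,"w16",1.2)
x,s=fit(d,(.15,.036),.008,(.51,-.2,0),(.03,.03,15));print("c",x.round(4),s)
u=R.from_euler("z",x[2],degrees=True).apply([1,0,0]);go([*(x[:2]-.025*u[:2]),.002],x[2])
E
```

```text
tool_pos: [0.4506, -0.2013, 0.018]
contact_force: [-0.2, 0.3, -0.3]
tool_pos: [0.4202, -0.2003, 0.1873]
t 36.62 p [ 0.4202 -0.2003  0.1873] yaw -0.5 z [-0.     0.001 -1.   ] F [ 0.4 -0.1 -0.1] op 87.8 ff 0.0 q [ 0.03  0.63  0.51  2.11 -0.6   0.54 -0.59]
c [ 0.512  -0.2027 -2.5303] 13.358678817749023
turn [-0.1  0.1  2. ] then shift [ 67.2  -1.5 184.6] | shift before turn [ 67.5   1.2 184.5]
```

```bash
python3 -m pendant '[[-1,[34,-1,0],[0,0,2]],[-1,[33,-1,50],[0,0,0]],[-1,[0,0,60],[0,0,0]],[-1,[0,0,50],[0,0,0]],[-1,[0,0,15],[0,0,0]],[-1,[0,0,9],[0,0,0]],[-1,[0,0,0],[0,0,0]],[-1,[0,0,0],[0,0,0]]]' 55|grep -E "pos|contact"
python3 -c "
from h import *
st();go([.487,-.2016,.002],-2.5)"
python3 -m pendant '[[1,[0,0,0],[0,0,0]],[1,[0,0,0],[0,0,0]],[1,[0,0,0],[0,0,0]],[1,[0,0,0],[0,0,0]],[1,[0,0,0],[0,0,0]],[1,[0,0,0],[0,0,0]],[1,[0,0,0],[0,0,0]]]' 55
```

```text
tool_pos: [0.488, -0.201, 0.0047]
contact_force: [0.0, -0.6, 0.4]
t 37.67 p [ 0.488  -0.201   0.0047] yaw -2.5 z [ 0.002 -0.001 -1.   ] F [ 0.  -0.6  0.4] op 87.9 ff 0.0 q [ 0.18  0.98  0.22  2.   -0.83  0.24 -0.51]
turn [ 0.1 -0.1 -0. ] then shift [-1.   0.6  2.7] | shift before turn [-1.   0.6  2.7]
clock: 38.55
tool_pos: [0.4871, -0.2007, 0.0033]
eef_rot: [1.0, -0.022, -0.0, 0.0]
contact_force: [-0.6, -0.2, 0.2]
opening: 0.396
finger_force: 55.0
```

```bash
python3 -m pendant '[[1,[0,0,-30],[0,0,0]],[1,[-20,0,-40],[0,0,1]],[1,[-18,-50,-20],[0,0,1]],[1,[0,-55,0],[0,0,1]],[1,[0,-55,0],[0,0,1]],[1,[0,0,0],[0,0,0]],[1,[0,0,0],[0,0,0]]]'|grep -E "pos|open"
python3 -c "
from h import *
st();pr(-.150,.0425,-.0005)"
```

```text
tool_pos: [0.462, -0.0398, 0.0934]
opening: 0.399
t 39.42 p [ 0.462  -0.0398  0.0934] yaw -6.5 z [ 0.    -0.001 -1.   ] F [-0.4 -0.9  0.8] op 35.1 ff 55.0 q [-0.22  0.8   0.35  2.18 -0.9   0.31 -0.78]
turn [ 0.1 -0.  -0. ] then shift [ -4.7 -13.9  50.9] | shift before turn [ -4.7 -13.9  50.9]
```

```bash
python3 -m pendant '[[1,[-5,-15,0],[0,0,0]],[1,[0,0,30],[0,0,0]],[1,[0,0,15],[0,0,0]],[1,[0,0,6],[0,0,0]],[1,[0,0,0],[0,0,0]],[1,[0,0,0],[0,0,0]]]'|grep -E "contact|pos"
python3 - <<'E'
from h import *
st();pr(-.15,.0425,.0005);d=snap("wrist");save(d,"w17",1.2)
s=r.get_state();p=s["tool_pos"];u=R.from_quat(s["eef_rot"]).apply([1,0,0])
x,sc=fit(d,(.15,.036),p[2]+.0047,(*(p+.025*u)[:2],-6.5),(.015,.01,6));print(x.round(4),sc,inpr(x[:2]),"far",inpr(x[:2])[0]+.075)
# pitch check: fit far 60 mm at several heights
for dz in (-.01,-.005,0,.005,.01,.02):
    c=p+.075*u; y,sc=fit(d,(.05,.036),p[2]+.0047+dz,(*c[:2],-6.5),(.012,.01,3)); print(dz,sc.round(2),end=' ')
E
```

```text
tool_pos: [0.4588, -0.0239, 0.0428]
contact_force: [0.4, -0.5, -0.3]
t 40.17 p [ 0.4588 -0.0239  0.0428] yaw -6.5 z [ 0. -0. -1.] F [ 0.4 -0.5 -0.3] op 34.9 ff 55.0 q [-0.13  0.87  0.13  2.2  -0.95  0.13 -0.78]
turn [ 0. -0. -0.] then shift [0.2 0.6 0.3] | shift before turn [0.2 0.6 0.3]
[ 0.4832 -0.027  -5.2441] 14.76720905303955 [-0.1257  0.0007] far -0.05070000000000001
-0.01 16.29 -0.005 16.52 0 18.65 0.005 20.17 0.01 19.41 0.02 17.48
```

Run:
```python
from h import *
t=snap("scene");save(t,"s17",7,(195,160,305,215))
a=cv2.imread("pics/s17.png");b=cv2.imread("pics/w17.png")[:260,150:470]
o=np.zeros((600,790,3),np.uint8);o[:385,:770]=a;o[390:390+208,:256]=cv2.resize(b,(256,208));cv2.imwrite("pics/c17.png",o)
```

```text
(no output)
```

View pics/c17.png

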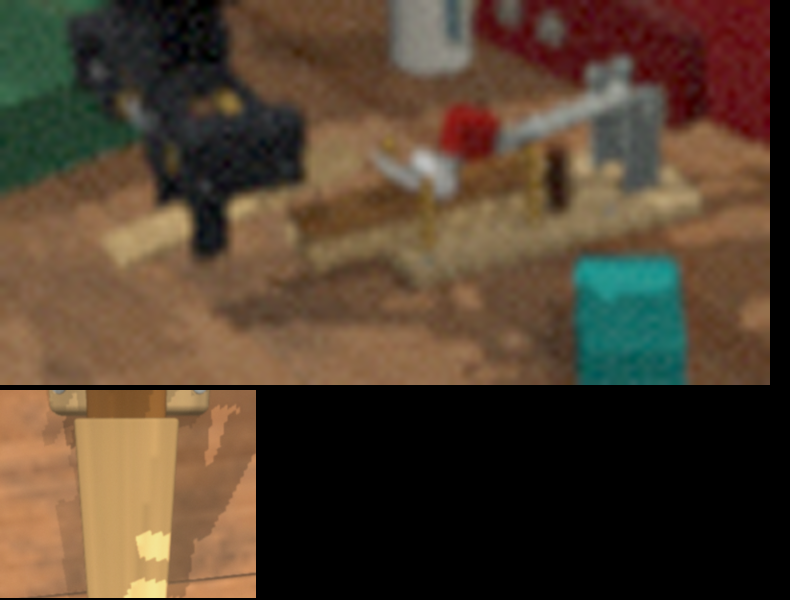

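Run:
```python
from h import *
d=load("s17");n=np.array([-np.sin(np.radians(PY)),np.cos(np.radians(PY)),0]);ux=np.array([n[1],-n[0],0])
def ax(uv,y):
    o,v=ray(d,np.array([uv],float)/7+[195,160]);q=v[0];P=np.r_[O,0]+n*y;X=o+q*(n@(P-o)/(n@q));return round(float((X-np.r_[O,0])@ux),4),round(float(X[2]),4)
# scene camera sees right (-y) side: lower-right edge uses y=-.018
print("near R bottom corner",ax((120,268),-.018),"near R top",ax((120,255),-.018))
print("near L top",ax((104,240),.018),"far L top",ax((360,142),.018),"far R",ax((372,165),-.018))
print("pile near R top",ax((300,240),-.018),"near L top",ax((290,212),.018),"lip tip",ax((375,155),0),"shoe",ax((440,195),0))
T=lambda x,y,z:((proj(d,np.r_[O,0]+ux*x+n*y+[0,0,z])-[195,160])*7).round(0).tolist()
print("expected level: near",T(-.2,-.018,.0475),T(-.2,.018,.0475),"far",T(-.0507,-.018,.0475),T(-.0507,.018,.0475),"pile near",T(-.0875,-.018,.038),T(-.0875,.018,.038))
w=load("w17");f=np.array([(76,419),(177,419),(85,560),(170,560)],float);f[:,1]-=390;f=(f*1.25+[150,0])/1.2
o,v=ray(w,f)
for i in(0,2):
    k=.036/np.linalg.norm(v[i]-v[i+1]);X=o+k*(v[i]+v[i+1])/2;print("wrist",inpr(X),X[2].round(4))
print(r.get_state()["contact_force"].round(2) if hasattr(r.get_state()["contact_force"],'round') else r.get_state()["contact_force"])
```

```text
near R bottom corner (-0.1981, 0.0442) near R top (-0.1975, 0.0522)
near L top (-0.1941, 0.043) far L top (-0.0366, 0.0657) far R (-0.0456, 0.0697)
pile near R top (-0.0914, 0.0336) near L top (-0.0819, 0.0319) lip tip (-0.0356, 0.0653) shoe (0.0046, 0.0293)
expected level: near [[116.0, 264.0]] [[93.0, 235.0]] far [[365.0, 202.0]] [[339.0, 176.0]] pile near [[306.0, 232.0]] [[281.0, 205.0]]
wrist [-0.053   0.0015] 0.0698
wrist [-0.1061  0.0012] 0.0648
[-0.62 -0.1  -0.65]
```

The held strip's far end reads about 20 mm high, a tilt of roughly 12°. Its end must have been resting on the teal block when I regripped. I'll re-lay it on clear bench at y=-0.13 and regrip.

```bash
python3 - <<'E'
from h import *
t=snap("top");print(plane(t,np.array([(497,88),(552,122),(533,155),(475,118)])/3+[115,145],.031).round(3).tolist())
go([.47,-.14,.016],0)
E
python3 -m pendant '[[1,[0,0,-50],[0,0,0]],[1,[0,58,0],[0,0,-3.5]],[1,[8,58,0],[0,0,-3]],[1,[0,0,30],[0,0,0]],[1,[0,0,35],[0,0,0]],[1,[0,0,10],[0,0,0]],[1,[0,0,0],[0,0,0]],[1,[0,0,0],[0,0,0]]]'|grep -E "contact|pos"
python3 -c "
from h import *
st();go([.46,-.14,.016],0)"
```

```text
[[0.677, -0.177, 0.031], [0.627, -0.254, 0.031], [0.58, -0.226, 0.031], [0.634, -0.145, 0.031]]
turn [ 0.  -0.  -6.5] then shift [ 11.1 116.3  26.8] | shift before turn [ 24.2 114.3  26.8]
tool_pos: [0.4575, -0.1397, 0.0183]
contact_force: [-0.6, -0.5, -0.2]
t 41.33 p [ 0.4575 -0.1397  0.0183] yaw 0.0 z [ 0.001 -0.001 -1.   ] F [-0.6 -0.5 -0.2] op 35.4 ff 55.0 q [ 0.14  0.93  0.1   2.14 -0.85  0.11 -0.52]
turn [ 0. -0.  0.] then shift [2.5 0.3 2.3] | shift before turn [2.5 0.3 2.3]
```

```bash
python3 -m pendant '[[1,[0,0,3],[0,0,0]],[0,[0,0,0],[0,0,0]],[0,[0,0,0],[0,0,0]],[0,[0,0,0],[0,0,0]],[-1,[0,0,0],[0,0,0]],[-1,[0,0,0],[0,0,0]],[-1,[0,0,-60],[0,0,0]],[-1,[-30,0,-60],[0,0,0]]]'|grep -E "contact|pos"
python3 -m pendant '[[-1,[-10,0,-50],[0,0,0]],[-1,[0,0,0],[0,0,0]],[-1,[0,0,0],[0,0,0]]]'|grep pos
python3 - <<'E'
from h import *
st();d=snap("wrist");save(d,"w18",1.2)
x,s=fit(d,(.15,.036),.008,(.482,-.14,0),(.03,.03,15));print("c",x.round(4),s)
u=R.from_euler("z",x[2],degrees=True).apply([1,0,0])
for dz in (-.008,0,.008,.016):
    c=x[:2]+.04*u[:2];y,sc=fit(d,(.07,.036),.008+dz,(*c,x[2]),(.015,.015,4));print(dz,sc.round(2),end=' ')
go([*(x[:2]-.025*u[:2]),.002],x[2])
E
```

```text
tool_pos: [0.4306, -0.1396, 0.1312]
contact_force: [0.4, 0.1, 1.2]
tool_pos: [0.4193, -0.1391, 0.18]
t 42.7 p [ 0.4193 -0.1391  0.18  ] yaw 0.0 z [-0.     0.001 -1.   ] F [-0.5  1.4 -0. ] op 87.8 ff 0.0 q [-0.11  0.63  0.52  2.18 -0.67  0.49 -0.63]
c [ 0.484  -0.1384  0.3308] 20.48399543762207
-0.008 18.0 0 17.74 0.008 17.33 0.016 16.83 turn [-0.   0.1 -0.3] then shift [ 40.   -0.4 177.5] | shift before turn [ 40.2  -0.5 177.4]
```

```bash
python3 -m pendant '[[-1,[40,-0.5,0],[0,0,-0.3]],[-1,[0,0,60],[0,0,0]],[-1,[0,0,60],[0,0,0]],[-1,[0,0,40],[0,0,0]],[-1,[0,0,12],[0,0,0]],[-1,[0,0,5],[0,0,0]],[-1,[0,0,0],[0,0,0]],[-1,[0,0,0],[0,0,0]]]' 55|grep -E "pos|contact"
python3 -m pendant '[[1,[0,0,0],[0,0,0]],[1,[0,0,0],[0,0,0]],[1,[0,0,0],[0,0,0]],[1,[0,0,0],[0,0,0]],[1,[0,0,0],[0,0,0]],[1,[0,0,0],[0,0,0]],[1,[0,0,0],[0,0,0]]]' 55|grep -E "pos|fing"
python3 -m pendant '[[1,[0,0,-30],[0,0,0]],[1,[0,0,-40],[0,0,0]],[1,[0,-50,-20],[0,0,3]],[1,[-5,-55,0],[0,0,3.5]],[1,[0,0,0],[0,0,0]],[1,[0,0,0],[0,0,0]]]'|grep -E "pos|open"
python3 -c "
from h import *
st();pr(-.150,.0425,.0005)"
```

```text
tool_pos: [0.4598, -0.1393, 0.0043]
contact_force: [0.0, 0.8, 0.5]
tool_pos: [0.459, -0.1392, 0.0032]
finger_force: 55.0
tool_pos: [0.4565, -0.0345, 0.0933]
opening: 0.396
t 45.38 p [ 0.4565 -0.0345  0.0933] yaw -6.2 z [ 0.    -0.001 -1.   ] F [ 0.1 -0.3 -1.1] op 34.8 ff 55.0 q [-0.24  0.79  0.35  2.19 -0.94  0.31 -0.74]
turn [ 0.1 -0.   0.3] then shift [  1.4 -10.2  50.8] | shift before turn [  1.4 -10.3  50.8]
```

```bash
python3 -m pendant '[[1,[0,-10,0],[0,0,0.3]],[1,[0,0,30],[0,0,0]],[1,[0,0,15],[0,0,0]],[1,[0,0,6],[0,0,0]],[1,[0,0,0],[0,0,0]],[1,[0,0,0],[0,0,0]]]'|grep -E "contact|pos"
python3 - <<'E'
from h import *
st();pr(-.15,.0425,.0005);d=snap("wrist");save(d,"w19",1.2)
s=r.get_state();p=s["tool_pos"];u=R.from_quat(s["eef_rot"]).apply([1,0,0])
for z in (.0427,.0475,.0525,.0575,.0675):
    y,sc=fit(d,(.15,.036),z,(*(p+.025*u)[:2],-6.5),(.015,.01,4));print(z,sc.round(2),y.round(4),inpr(y[:2]))
# strip width in px just ahead of fingers and near far end (level strip: 71-81 px)
im=cv2.cvtColor(np.ascontiguousarray(d["img"]),cv2.COLOR_RGB2LAB).astype(int)
for x in (.05,.09):
    row=int(proj(d,p+x*u)[0,1]);g=np.abs(np.diff(cv2.blur(im[row-2:row+3].astype(np.float32),(1,5))[2],axis=0)).sum(1);print(row,"edges",sorted(int(i) for i in np.argsort(g)[-10:]))
E
```

```text
tool_pos: [0.4578, -0.0243, 0.0427]
contact_force: [0.2, -0.3, -0.5]
t 46.12 p [ 0.4578 -0.0243  0.0427] yaw -6.5 z [ 0. -0. -1.] F [ 0.2 -0.3 -0.5] op 34.9 ff 55.0 q [-0.13  0.87  0.13  2.2  -0.97  0.12 -0.77]
turn [ 0. -0. -0.] then shift [1.3 0.1 0.2] | shift before turn [1.3 0.1 0.2]
0.0427 15.25 [ 0.4805 -0.0241 -6.7007] [-0.1288  0.0034]
0.0475 15.63 [ 0.4804 -0.0258 -7.3865] [-0.1286  0.0016]
0.0525 13.69 [ 0.4776 -0.0278 -6.8603] [-0.1312 -0.0006]
0.0575 14.02 [ 0.4816 -0.0277 -6.7917] [-1.272e-01 -1.000e-04]
0.0675 16.3 [ 0.4797 -0.0264 -6.9668] [-0.1293  0.0009]
153 edges [218, 219, 277, 278, 294, 295, 296, 297, 340, 341]
61 edges [193, 215, 216, 299, 300, 328, 329, 349, 350, 487]
```

The strip width is now 84 px at the far end against 81 for the level first strip (it was 105 when tilted), so it is level. Inserting.

```bash
python3 -m pendant '[[1,[10,0,0],[0,0,0]],[1,[10,0,0],[0,0,0]],[1,[10,0,0],[0,0,0]],[1,[8,0,0],[0,0,0]],[1,[0,0,0],[0,0,0]]]'| grep -E "pos|contact"
python3 -m pendant '[[1,[8,0,0],[0,0,0]],[1,[8,0,0],[0,0,0]],[1,[0,0,0],[0,0,0]]]'| grep -E "pos|contact"
python3 -c "
from h import *
st();pr(-.08,.0425,.0005)"
```

```text
tool_pos: [0.4949, -0.0281, 0.0421]
contact_force: [-1.3, -0.4, -1.2]
tool_pos: [0.5125, -0.0305, 0.0423]
contact_force: [0.3, 0.2, -1.0]
t 47.17 p [ 0.5125 -0.0305  0.0423] yaw -6.5 z [ 0.002 -0.001 -1.   ] F [ 0.3  0.2 -1. ] op 34.8 ff 55.0 q [-0.21  0.92  0.31  2.05 -0.9   0.31 -0.83]
turn [ 0.  -0.1 -0. ] then shift [16.2  0.2 -0.2] | shift before turn [16.2  0.2 -0.2]
```

```bash
python3 -m pendant '[[1,[8,0,0],[0,0,0]],[1,[8,0,0],[0,0,0]],[1,[5,0,0],[0,0,0]],[1,[0,0,0],[0,0,0]]]'| grep -E "pos|contact"
python3 -m pendant '[[-0.2,[0,0,0],[0,0,0]],[-0.2,[0,0,0],[0,0,0]],[-0.2,[0,0,0],[0,0,0]],[-0.2,[-20,0,0],[0,0,0]],[-0.2,[-20,0,1],[0,0,0]],[-0.2,[0,0,0],[0,0,0]],[1,[0,0,0],[0,0,0]],[1,[0,0,0],[0,0,0]]]' 45|grep -E "pos|open"
python3 -m pendant '[[1,[0,0,0],[0,0,0]],[1,[0,0,0],[0,0,0]],[1,[0,0,0],[0,0,0]]]'|grep -E "pos|contact|open|finger"
python3 -m pendant '[[1,[8,0,0],[0,0,0]],[1,[8,0,0],[0,0,0]],[1,[8,0,0],[0,0,0]],[1,[4,0,0],[0,0,0]],[1,[0,0,0],[0,0,0]]]'| grep -E "pos|contact"
python3 -m pendant '[[1,[3,0,0],[0,0,0]],[1,[0,0,0],[0,0,0]]]'| grep -E "pos|contact"
```

```text
tool_pos: [0.5334, -0.0327, 0.0423]
contact_force: [0.7, -0.3, -2.5]
tool_pos: [0.4935, -0.0282, 0.0413]
opening: 0.402
tool_pos: [0.4929, -0.0281, 0.0413]
contact_force: [2.0, 0.3, 0.1]
opening: 0.397
finger_force: 45.0
tool_pos: [0.5208, -0.0312, 0.0412]
contact_force: [-1.6, 0.6, 1.9]
tool_pos: [0.5231, -0.0315, 0.0412]
contact_force: [-3.6, 0.6, 2.6]
```

```bash
python3 -m pendant '[[1,[3,0,0],[0,0,0]],[1,[0,0,0],[0,0,0]]]'| grep -E "pos|contact"
python3 -m pendant '[[1,[2,0,0],[0,0,0]],[1,[0,0,0],[0,0,0]]]'| grep -E "pos|contact"
python3 -m pendant '[[1,[2,0,0],[0,0,0]],[1,[0,0,0],[0,0,0]]]'| grep -E "pos|contact"
python3 -m pendant '[[1,[2,0,0],[0,0,0]],[1,[0,0,0],[0,0,0]]]'| grep -E "pos|contact"
```

```text
tool_pos: [0.5264, -0.0319, 0.0413]
contact_force: [-2.9, 0.3, 2.8]
tool_pos: [0.5282, -0.0322, 0.0413]
contact_force: [-3.5, 0.3, 3.2]
tool_pos: [0.5302, -0.0324, 0.0412]
contact_force: [-4.1, 0.3, 3.7]
tool_pos: [0.5315, -0.0326, 0.0412]
contact_force: [-5.7, 0.7, 5.1]
```

```bash
python3 -m pendant '[[1,[2,0,0],[0,0,0]],[1,[0,0,0],[0,0,0]]]'| grep -E "pos|contact"
python3 -m pendant '[[1,[2,0,0],[0,0,0]],[1,[0,0,0],[0,0,0]]]'| grep -E "pos|contact"
python3 -m pendant '[[-0.2,[0,0,0],[0,0,0]],[-0.2,[0,0,0],[0,0,0]],[-0.2,[0,0,0],[0,0,0]],[-0.2,[-30,0,0],[0,0,0]],[-0.2,[-40,0,-10],[0,0,0]],[-1,[0,0,-50],[0,0,0]],[-1,[0,0,-50],[0,0,0]],[-1,[0,0,0],[0,0,0]]]' 40|grep pos
python3 - <<'E'
from h import *
st();d=snap("wrist");save(d,"w20",1.2);t=snap("scene");save(t,"s20",7,(195,160,305,215))
for n,z in (("s3",.046),("if at .038",.038)):
    x,s=fit(d,(.05,.036),z,(*(O-.0625*np.array([.9936,-.1132])),-6.5),(.012,.012,4));print(n,x.round(4),s,inpr(x[:2]))
x,s=fit(d,.052,.019,(.5515,-.424,0),(.04,.04,1),"c");print("tape",x.round(4),s)
go([.45,-.33,.25],0)
E
```

```text
tool_pos: [0.5316, -0.0326, 0.0412]
contact_force: [-8.5, 0.9, 7.8]
tool_pos: [0.5316, -0.0326, 0.0411]
contact_force: [-10.7, 0.9, 10.3]
tool_pos: [0.4692, -0.0257, 0.1541]
t 52.42 p [ 0.4692 -0.0257  0.1541] yaw -6.5 z [ 0.007 -0.001 -1.   ] F [-0.3 -0.2 -0.3] op 80.3 ff 0.0 q [-0.36  0.71  0.53  2.13 -0.77  0.49 -0.93]
s3 [ 0.5471 -0.0338 -6.4063] 21.866453170776367 [-0.0615  0.0012]
if at .038 [ 0.5476 -0.0339 -6.6487] 22.029176712036133 [-0.0609  0.0012]
tape [ 0.5495 -0.4524 -0.0302] 3.7445652
turn [-0.  -0.1 -6.5] then shift [-17.2 305.2 -98.6] | shift before turn [ 17.5 305.2 -98.6]
```

```bash
python3 -m pendant '[[-1,[0,60,-40],[0,0,0]],[-1,[0,60,-40],[0,0,0]],[-1,[-8,60,-20],[0,0,-2]],[-1,[-8,60,0],[0,0,-2]],[-1,[-8,60,0],[0,0,-2.5]],[-1,[-6,60,0],[0,0,0]],[-1,[0,0,0],[0,0,0]],[-1,[0,0,0],[0,0,0]]]'|grep pos
python3 - <<'E'
from h import *
st();d=snap("wrist");save(d,"w21",1.2)
for z in (.031,0):
    x,s=fit(d,(.059,.101),z,(.434,-.402,-3),(.05,.05,25));print("block",z,x.round(4),s)
x,s=fit(d,.052,.019,(.5515,-.424,0),(.04,.04,1),"c");print("tape",x.round(4),s)
im=cv2.cvtColor(np.ascontiguousarray(d["img"]),cv2.COLOR_RGB2HSV)
for q in ((.434,-.402,.031),(.40,-.402,.031),(.434,-.44,.031),(.434,-.37,.031),(.49,-.40,0),(.434,-.33,0)):
    u=proj(d,q)[0].astype(int);print(q,u,im[u[1]-2:u[1]+3,u[0]-2:u[0]+3].reshape(-1,3).mean(0).round() if 2<u[1]<380 else None)
E
```

```text
tool_pos: [0.4106, -0.3638, 0.2386]
t 53.52 p [ 0.4106 -0.3638  0.2386] yaw -0.0 z [-0.002  0.003 -1.   ] F [-0.6  0.3 -0.8] op 88.3 ff 0.0 q [ 0.3   0.66  0.59  1.82 -0.49  0.82 -0.44]
block 0.031 [ 0.4305 -0.3942  5.8007] 17.138975143432617
block 0 [ 0.4287 -0.403   6.3781] 23.23560333251953
tape [ 0.5518 -0.426   0.2756] 24.625261306762695
(0.434, -0.402, 0.031) [292 144] [ 15. 123. 221.]
(0.4, -0.402, 0.031) [291 173] [ 13. 131. 203.]
(0.434, -0.44, 0.031) [326 144] [ 15. 121. 220.]
(0.434, -0.37, 0.031) [263 144] [ 15. 123. 222.]
(0.49, -0.4, 0) [289  92] [ 13. 138. 176.]
(0.434, -0.33, 0) [230 140] [ 14. 132. 220.]
```

Run:
```python
from h import *
d=snap("wrist");st()
w={"K":d["K"],"D":d["D"]};T=np.eye(4);T[:3,:3]=R.from_euler("z",5.7,degrees=True).as_matrix()@np.diag([1,-1,-1]);T[:3,3]=[.4171,-.1175,.298];w["wc"]=T@np.array(d["tool_from_camera"])
print("w1 corners",plane(w,np.array([(682,226),(788,228),(777,291),(667,287)])/1.5625,.031)[:,:2].round(4).tolist())
# edge-normal gradient fit, wireframe of the visible box: Canny distance transform
g=cv2.GaussianBlur(d["img"],(0,0),1);e=cv2.Canny(np.ascontiguousarray(g),15,40);dt=cv2.distanceTransform(255-e,cv2.DIST_L2,5)
def c(q,n=30,pts=False):
    ca,sa=np.cos(np.radians(q[2])),np.sin(np.radians(q[2]));P=[]
    a,b=.0295,.0505;t=np.linspace(-1,1,n)
    for X,Y,Z in ((t*a,0*t+b,.031),(t*a,0*t-b,.031),(0*t+a,t*b,.031),(0*t-a,t*b,.031)): P.append(np.c_[X*ca-Y*sa+q[0],X*sa+Y*ca+q[1],0*t+Z])
    u=proj(d,np.vstack(P)).astype(np.float32);v=cv2.remap(dt,u[:,0],u[:,1],cv2.INTER_LINEAR)[:,0]
    return np.minimum(v,5).reshape(4,n).mean(1) if pts else np.minimum(v,5).mean()
for pr0 in ((.434,-.402,0),):
    for sd in (1,2,3):
        o=differential_evolution(c,[(.39,.48),(-.45,-.35),(-20,20)],seed=sd,popsize=30,maxiter=100);print(o.x.round(4),o.fun,c(o.x,pts=True).round(2))
print(e.mean())
cv2.imwrite("pics/e21.png",e)
```

```text
t 53.62 p [ 0.4113 -0.3627  0.2392] yaw 0.1 z [-0.001  0.003 -1.   ] F [0.  0.7 0.4] op 88.2 ff 0.0 q [ 0.3   0.66  0.59  1.82 -0.49  0.82 -0.44]
w1 corners [[0.4555, -0.3505], [0.4631, -0.4416], [0.4081, -0.4503], [0.4019, -0.3516]]
[ 0.4367 -0.4032  6.2487] 0.9443742036819458 [0.36 2.4  0.52 0.5 ]
[ 0.4367 -0.4032  6.2375] 0.9451945424079895 [0.36 2.4  0.53 0.49]
[ 0.4367 -0.4032  6.2621] 0.9443902373313904 [0.36 2.4  0.53 0.49]
17.729949951171875
```

```bash
python3 -m pendant '[[-1,[0,0,0],[0,0,-10.5]],[-1,[0,0,0],[0,0,-10.5]],[-1,[0,0,0],[0,0,-10.5]],[-1,[0,0,0],[0,0,-10.5]],[-1,[0,0,0],[0,0,-10.5]],[-1,[0,0,0],[0,0,-10.5]],[-1,[0,0,0],[0,0,-10.5]],[-1,[0,0,0],[0,0,-10.5]]]'|grep pos
python3 -m pendant '[[-1,[0,0,0],[0,0,-10]],[-1,[0,0,0],[0,0,-2]],[-1,[0,0,0],[0,0,0]],[-1,[0,0,0],[0,0,0]]]'|grep pos
python3 -c "
from h import *
st();go([.4355,-.401,.006],96.2)"
```

```text
tool_pos: [0.4116, -0.3628, 0.24]
tool_pos: [0.411, -0.3643, 0.2401]
t 55.12 p [ 0.411  -0.3643  0.2401] yaw 95.9 z [-0.001  0.    -1.   ] F [ 0.4 -0.6  0. ] op 88.0 ff 0.0 q [ 0.59  0.59  0.08  1.8  -0.07  0.76  0.81]
turn [-0.  -0.  -0.3] then shift [-39.1  20.4 234.1] | shift before turn [-39.   20.7 234.1]
```

```bash
python3 -m pendant '[[-1,[-39,20.5,0],[0,0,-0.3]],[-1,[0,0,60],[0,0,0]],[-1,[0,0,60],[0,0,0]],[-1,[0,0,55],[0,0,0]],[-1,[0,0,20],[0,0,0]],[-1,[0,0,20],[0,0,0]],[-1,[0,0,18],[0,0,0]],[-1,[0,0,0],[0,0,0]]]' 30|grep -E "pos|contact"
python3 -m pendant '[[-1,[0,0,0],[0,0,0]],[1,[0,0,0],[0,0,0]],[1,[0,0,0],[0,0,0]],[1,[0,0,0],[0,0,0]],[1,[0,0,0],[0,0,0]],[1,[0,0,0],[0,0,0]]]' 30
python3 -c "
from h import *
st()"
```

```text
tool_pos: [0.4352, -0.4013, 0.0068]
contact_force: [-1.0, 1.2, 0.1]
clock: 56.88
tool_pos: [0.4353, -0.4015, 0.0074]
eef_rot: [0.667, 0.745, -0.0, 0.0]
contact_force: [-0.1, 1.1, 3.0]
opening: 0.651
finger_force: 30.0
t 56.88 p [ 0.4353 -0.4015  0.0074] yaw 96.3 z [-0. -0. -1.] F [-0.1  1.1  3. ] op 57.3 ff 30.0 q [ 0.65  0.99  0.04  1.8  -0.08  0.35  0.86]
```

```bash
python3 -m pendant '[[1,[0,0,-40],[0,0,0]],[1,[0,0,-60],[0,0,0]],[1,[0,0,-60],[0,0,0]],[1,[0,0,0],[0,0,0]]]' |grep -E "pos|open"
python3 - <<'E'
from h import *
t=snap("top")
p=plane(t,np.array([(80,335),(270,303),(250,193),(66,226)])/3+[115,145],.06)[:,:2];print(p.round(4).tolist(),p.mean(0))
for a,b in((0,1),(3,2),(1,2),(0,3)): v=p[b]-p[a];print(np.linalg.norm(v).round(4),np.degrees(np.arctan2(v[1],v[0])).round(1))
ca=lambda q:(np.cos(np.radians(q[2])),np.sin(np.radians(q[2])))
def pose(ims,box,z,pri,span):
    dts=[]
    for d in ims:
        e=cv2.Canny(np.ascontiguousarray(cv2.GaussianBlur(d["img"],(0,0),.8)),20,60);dts.append(cv2.distanceTransform(255-e,cv2.DIST_L2,5))
    a,b=box;s=np.linspace(-1,1,40);E=np.vstack([np.c_[s*0-a,s*b],np.c_[s*a,s*0+b],np.c_[s*a,s*0-b]])
    def c(q):
        k,l=ca(q);W=np.c_[E@[k,-l]+q[0],E@[l,k]+q[1],np.full(len(E),z)];f=0
        for d,dt in zip(ims,dts):
            u=proj(d,W).astype(np.float32);f+=np.minimum(cv2.remap(dt,u[:,0],u[:,1],cv2.INTER_LINEAR)[:,0],4).mean()
        return f
    o=differential_evolution(c,[(m-w,m+w) for m,w in zip(pri,span)],seed=1,popsize=30,maxiter=100);return o.x,o.fun
sc=snap("scene")
for ims in ([t],[sc],[t,sc]): print(pose(ims,(.08,.135),.06,(.437,.288,9),(.03,.03,6)))
E
```

```text
tool_pos: [0.4374, -0.4037, 0.1717]
opening: 0.657
[[0.333, 0.4053], [0.3745, 0.1422], [0.5274, 0.1707], [0.4842, 0.4281]] [0.42978499 0.28656689]
0.2663 -81.0
0.261 -80.5
0.1555 10.6
0.1528 8.6
(array([0.43099174, 0.28933162, 9.76510745]), np.float64(0.3693864047527313))
(array([0.43754345, 0.29175871, 7.58874576]), np.float64(0.37976399064064026))
(array([0.43148812, 0.28931846, 9.37621538]), np.float64(0.8904280662536621))
```

```bash
python3 -m pendant '[[1,[58,12,-10],[0,0,0]],[1,[58,12,-10],[0,0,0]],[1,[58,10,-10],[0,0,0]],[1,[58,8,0],[0,0,0]],[1,[58,7,0],[0,0,0]],[1,[58,7,0],[0,0,0]],[1,[58,6,0],[0,0,0]],[1,[58,6,0],[0,0,0]]]' |grep -E "pos|open"
python3 -m pendant '[[1,[58,4,0],[0,0,0]],[1,[58,2,0],[0,0,0]],[1,[58,0,0],[0,0,0]],[1,[50,0,0],[0,0,0]],[1,[0,0,0],[0,0,-10.5]],[1,[0,0,0],[0,0,-10.5]],[1,[0,0,0],[0,0,-10.5]],[1,[0,0,0],[0,0,-10.5]]]' |grep -E "pos|open"
python3 -m pendant '[[1,[0,0,0],[0,0,-10.5]],[1,[0,0,0],[0,0,-10.5]],[1,[0,0,0],[0,0,-10.5]],[1,[0,0,0],[0,0,-10.5]],[1,[0,0,0],[0,0,-9]],[1,[0,0,0],[0,0,0]],[1,[0,0,0],[0,0,0]]]'
python3 -c "
from h import *
st();go([.4255,.329,.013],189.4)"
```

```text
tool_pos: [0.4507, 0.0688, 0.1954]
opening: 0.653
tool_pos: [0.4322, 0.2898, 0.195]
opening: 0.654
clock: 60.35
tool_pos: [0.433, 0.2901, 0.1961]
eef_rot: [-0.08, 0.997, -0.001, -0.001]
contact_force: [-0.2, -0.1, -0.8]
opening: 0.655
finger_force: 30.0
t 60.35 p [0.433  0.2901 0.1961] yaw -170.9 z [-0.002 -0.001 -1.   ] F [-0.2 -0.1 -0.8] op 57.7 ff 30.0 q [-0.54  0.62 -0.23  1.92  0.22  0.63  0.83]
turn [-0.  -0.1 -0.3] then shift [  1.   39.6 183.1] | shift before turn [  0.8  39.7 183.1]
```

```bash
python3 -m pendant '[[1,[1,39.5,0],[0,0,0]],[1,[0,0,55],[0,0,0]],[1,[0,0,55],[0,0,0]],[1,[0,0,35],[0,0,0]],[1,[0,0,20],[0,0,0]],[1,[0,0,14],[0,0,0]],[1,[0,0,0],[0,0,0]],[1,[0,0,0],[0,0,0]]]'|grep -E "pos|contact"
python3 -m pendant '[[1,[0,0,3],[0,0,0]],[1,[0,0,0],[0,0,0]]]'|grep -E "pos|contact"
```

```text
tool_pos: [0.4266, 0.3298, 0.0189]
contact_force: [-0.0, 0.4, -0.2]
tool_pos: [0.4264, 0.3295, 0.0156]
contact_force: [-0.2, -0.5, -0.7]
```

```bash
python3 -m pendant '[[1,[0,0,3],[0,0,0]],[1,[0,0,0],[0,0,0]],[-0.8,[0,0,0],[0,0,0]],[-0.8,[0,0,0],[0,0,0]],[-0.8,[0,0,0],[0,0,0]],[-0.8,[0,0,0],[0,0,0]]]'|grep -E "pos|contact|open"
python3 -m pendant '[[-0.8,[0,0,-30],[0,0,0]],[-0.8,[0,0,-60],[0,0,0]],[-0.8,[0,0,-60],[0,0,0]],[-0.8,[0,0,-50],[0,0,0]],[-1,[0,0,0],[0,0,0]],[-1,[0,0,0],[0,0,0]]]'
python3 - <<'E'
from h import *
st();t=snap("top");x,s=fit(t,.052,.019,(.552,-.426,0),(.05,.05,1),"c");print("tape top",x.round(4),s);print("spot",proj(t,[.552,-.426,.019]))
for q in ((.4255,.329,.035),(.44,.23,.004),(.4255,.40,.004)):
    u=proj(t,q)[0].round().astype(int);print(q,u,t["img"][u[1]-2:u[1]+3,u[0]-2:u[0]+3].reshape(-1,3).mean(0).round())
go([.48,-.40,.24],90)
E
```

```text
tool_pos: [0.4262, 0.3294, 0.0123]
contact_force: [0.2, -0.6, -0.2]
opening: 0.898
clock: 63.1
tool_pos: [0.4259, 0.3288, 0.2118]
eef_rot: [-0.081, 0.997, -0.0, -0.0]
contact_force: [-0.8, 0.4, 0.4]
opening: 1.0
finger_force: 0.0
t 63.1 p [0.4259 0.3288 0.2118] yaw -170.7 z [-0.001 -0.001 -1.   ] F [-0.8  0.4  0.4] op 88.0 ff 0.0 q [-0.59  0.62 -0.24  1.86  0.22  0.7   0.77]
tape top [ 0.5537 -0.4281 -0.1573] 20.28030776977539
spot [[339.21635621 202.86500361]]
(0.4255, 0.329, 0.035) [162 234] [87. 79. 78.]
(0.44, 0.23, 0.004) [186 231] [ 82. 151. 107.]
(0.4255, 0.4, 0.004) [147 235] [65. 63. 45.]
turn [-0.2 -0.  99.3] then shift [-728.6   54.4  -28.9] | shift before turn [  63.8 -727.9  -27.7]
```

```bash
python3 -m pendant '[[-1,[0,-60,0],[0,0,0]],[-1,[0,-60,0],[0,0,0]],[-1,[0,-60,0],[0,0,0]],[-1,[0,-60,0],[0,0,0]],[-1,[0,-60,0],[0,0,0]],[-1,[0,-60,0],[0,0,0]],[-1,[0,-60,0],[0,0,0]],[-1,[0,-60,0],[0,0,0]]]' 30|grep pos
python3 -m pendant '[[-1,[0,-60,0],[0,0,0]],[-1,[0,-60,0],[0,0,0]],[-1,[0,-60,0],[0,0,0]],[-1,[0,0,0],[0,0,10.5]],[-1,[0,0,0],[0,0,10.5]],[-1,[0,0,0],[0,0,10.5]],[-1,[0,0,0],[0,0,10.5]],[-1,[0,0,0],[0,0,10.5]]]'|grep pos
python3 -m pendant '[[-1,[0,0,0],[0,0,0]],[-1,[0,0,0],[0,0,0]]]'|grep pos
python3 - <<'E'
from h import *
st();d=snap("wrist");t=snap("top")
for n,i in (("w",d),("t",t)):
    x,s=fit(i,.052,.019,(.552,-.426,0),(.04,.04,1),"c");print("tape",n,x.round(4),s,proj(i,[*x[:2],.019]))
go([.5525,-.4265,.002],137)
E
```

```text
tool_pos: [0.5028, -0.146, 0.2104]
tool_pos: [0.5316, -0.3214, 0.2098]
tool_pos: [0.5322, -0.3216, 0.211]
t 65.4 p [ 0.5322 -0.3216  0.211 ] yaw 137.0 z [-0.002  0.001 -1.   ] F [-1.  -0.8 -0.1] op 88.4 ff 0.0 q [ 0.52  0.71 -0.09  1.61  0.08  0.83  1.22]
tape w [ 0.5502 -0.4231 -0.9457] 22.434358596801758 [[205.86868026 240.49454604]]
tape t [ 0.5229 -0.4369  0.918 ] 8.806015014648438 [[341.98196    209.60499643]]
turn [-0.  -0.1 -0.1] then shift [-86.1 -62.8 209.6] | shift before turn [-86.5 -62.6 209.5]
```

```bash
python3 -m pendant '[[-1,[-42,-31,0],[0,0,0]],[-1,[-42,-31,0],[0,0,0]],[-1,[0,0,60],[0,0,0]],[-1,[0,0,60],[0,0,0]],[-1,[0,0,50],[0,0,0]],[-1,[0,0,20],[0,0,0]],[-1,[0,0,14],[0,0,0]],[-1,[0,0,0],[0,0,0]]]' 25|grep -E "pos|contact"
python3 -m pendant '[[-1,[0,0,3],[0,0,0]],[-1,[0,0,0],[0,0,0]],[1,[0,0,0],[0,0,0]],[1,[0,0,0],[0,0,0]],[1,[0,0,0],[0,0,0]],[1,[0,0,0],[0,0,0]],[1,[0,0,0],[0,0,0]]]' 25
python3 -m pendant '[[1,[0,0,-30],[0,0,0]],[1,[0,0,-60],[0,0,0]],[1,[0,0,-60],[0,0,0]],[1,[0,0,-60],[0,0,0]],[1,[0,0,0],[0,0,0]]]'|grep -E "pos|open|fing"
python3 -c "
from h import *
st();go([.442,.230,.2],189.4);go([.46,-.1,.2],137)"
```

```text
tool_pos: [0.5518, -0.425, 0.0087]
contact_force: [0.1, -0.3, -0.5]
clock: 67.38
tool_pos: [0.5514, -0.4247, 0.0052]
eef_rot: [0.368, 0.93, -0.0, -0.0]
contact_force: [0.4, -0.0, 0.5]
opening: 0.564
finger_force: 25.0
tool_pos: [0.5543, -0.4268, 0.2213]
opening: 0.562
finger_force: 25.0
t 68.0 p [ 0.5543 -0.4268  0.2213] yaw 136.8 z [ 0.009 -0.007 -1.   ] F [-0.8  0.3 -0.5] op 49.4 ff 25.0 q [ 0.64  0.81 -0.09  1.34  0.08  0.98  1.34]
turn [ -0.2   0.6 -52.6] then shift [  3.5 666.3  21.3] | shift before turn [532.  401.4  15.9]
turn [ 0.1  0.6 -0.2] then shift [291.8 174.7  21.3] | shift before turn [292.8 173.4  18.3]
```

```bash
python3 -m pendant '[[1,[0,0,0],[0,0,-10.5]],[1,[0,0,0],[0,0,-10.5]],[1,[0,0,0],[0,0,-10.5]],[1,[0,0,0],[0,0,-10.5]],[1,[0,0,0],[0,0,-10.5]],[1,[0,60,0],[0,0,0]],[1,[0,60,0],[0,0,0]],[1,[0,60,0],[0,0,0]]]'|grep -E "pos|open"
python3 -m pendant '[[1,[0,60,0],[0,0,0]],[1,[0,60,0],[0,0,0]],[1,[0,60,0],[0,0,0]],[1,[0,60,0],[0,0,0]],[1,[0,60,0],[0,0,0]],[1,[0,60,0],[0,0,0]],[1,[0,0,0],[0,0,0]],[1,[0,0,0],[0,0,0]]]'|grep -E "pos|open"
python3 -c "
from h import *
st();go([.442,.230,.012],189.4)"
```

```text
tool_pos: [0.5211, -0.2449, 0.2139]
opening: 0.566
tool_pos: [0.4637, 0.1075, 0.2144]
opening: 0.566
t 70.0 p [0.4637 0.1075 0.2144] yaw -170.7 z [-0.002 -0.001 -1.   ] F [-1.3 -0.5  0.3] op 49.8 ff 25.0 q [-0.14  0.55 -0.28  2.02  0.25  0.61  1.14]
turn [-0.1 -0.1 -0.1] then shift [  1.4 124.4 202.4] | shift before turn [  1.2 124.6 202.3]
```

```bash
python3 -m pendant '[[1,[1,58,0],[0,0,0]],[1,[0,58,0],[0,0,0]],[1,[0,0,60],[0,0,0]],[1,[0,0,60],[0,0,0]],[1,[0,0,50],[0,0,0]],[1,[0,0,20],[0,0,0]],[1,[0,0,10],[0,0,0]],[1,[0,0,0],[0,0,0]]]'|grep -E "pos|contact"
python3 -m pendant '[[1,[0,0,2],[0,0,0]],[1,[0,0,0],[0,0,0]],[-0.5,[0,0,0],[0,0,0]],[-0.5,[0,0,0],[0,0,0]],[-0.5,[0,0,0],[0,0,0]],[-0.5,[0,0,-20],[0,0,0]],[-0.5,[0,0,-60],[0,0,0]],[-0.5,[0,0,-60],[0,0,0]]]'|grep -E "pos|contact|open"
python3 -c "
from h import *
st()"
```

```text
tool_pos: [0.445, 0.2213, 0.015]
contact_force: [0.2, 0.5, -0.7]
tool_pos: [0.4442, 0.2223, 0.1545]
contact_force: [1.7, 0.7, -0.8]
opening: 0.748
t 72.0 p [0.4442 0.2223 0.1545] yaw -170.7 z [-0.001 -0.001 -1.   ] F [ 1.7  0.7 -0.8] op 65.9 ff 0.0 q [-0.41  0.67 -0.23  2.03  0.31  0.48  0.86]
```

```bash
python3 -m pendant '[[1,[0,-60,-40],[0,0,0]],[1,[0,-60,-40],[0,0,0]],[1,[0,-60,-40],[0,0,0]],[1,[0,-60,-40],[0,0,0]],[1,[0,0,0],[0,0,0]],[1,[0,0,0],[0,0,0]]]' 30|grep -E "pos|open"
python3 - <<'E'
from h import *
B=np.array([.432,.2895]);b=R.from_euler("z",9.4,degrees=True)
st();t=snap("top");s=snap("scene")
def col(d,q): u=proj(d,q)[0].round().astype(int);return u.tolist(),d["img"][u[1]-1:u[1]+2,u[0]-1:u[0]+2].reshape(-1,3).mean(0).round().tolist()
for n,q in {"block c":(.4262,.3294,.035),"block -x":(.386,.323,.035),"block +x":(.466,.336,.035),"tape ctr":(.4445,.2215,.023),"tape rim":(.4265,.2215,.023),"tape rim2":(.4625,.2215,.023),"floor":(.44,.27,.004),"floor2":(.41,.39,.004),"old tape":(.552,-.426,.0),"old block":(.435,-.4,0)}.items(): print(n,col(t,q))
print("can",col(t,(.734,.157,.197)))
x,sc=fit(t,(.101,.059),.035,(.4262,.3294,9.4),(.04,.04,20));print("block fit",x.round(3),sc);x,sc=fit(t,.052,.023,(.4445,.2215,0),(.03,.03,1),"c");print("tape fit",x.round(3),sc)
go([*(B+b.apply([.165,0,0])[:2]),.30],189.4)
E
```

```text
tool_pos: [0.4777, 0.0177, 0.2916]
opening: 0.095
t 72.75 p [0.4777 0.0177 0.2916] yaw -170.7 z [-0.001  0.001 -1.   ] F [-0.2  0.1  0.2] op 8.3 ff 0.0 q [ 0.12  0.44 -0.38  1.92  0.22  0.82  1.36]
block c ([162, 234], [223.0, 167.0, 114.0])
block -x ([163, 244], [220.0, 163.0, 112.0])
block +x ([160, 225], [217.0, 162.0, 111.0])
tape ctr ([188, 230], [63.0, 113.0, 81.0])
tape rim ([187, 234], [84.0, 89.0, 64.0])
tape rim2 ([188, 226], [90.0, 113.0, 81.0])
floor ([177, 231], [80.0, 148.0, 105.0])
floor2 ([149, 239], [61.0, 112.0, 80.0])
old tape ([338, 203], [220.0, 150.0, 103.0])
old block ([333, 231], [207.0, 144.0, 103.0])
can ([197, 153], [212.0, 173.0, 37.0])
block fit [0.426 0.327 8.626] 21.821874618530273
tape fit [ 0.448  0.219 -0.117] 16.128034591674805
turn [ 0.1 -0.1  0.1] then shift [-164.4  274.4   -8.9] | shift before turn [-164.7  274.2   -8.9]
```

```bash
python3 -m pendant '[[1,[-33,55,-2],[0,0,0]],[1,[-33,55,-2],[0,0,0]],[1,[-33,55,-2],[0,0,0]],[1,[-33,55,-2],[0,0,0]],[1,[-33,55,-2],[0,0,0]],[1,[0,0,0],[0,0,0]],[1,[0,0,0],[0,0,0]]]' 30|grep -E "pos|open|cont"
python3 - <<'E'
from h import *
B=np.array([.432,.2895]);b=R.from_euler("z",9.4,degrees=True)
st();go([*(B+b.apply([.170,0,0])[:2]),.178],189.4)
E
```

```text
tool_pos: [0.5923, 0.308, 0.3002]
contact_force: [-0.5, -0.4, -0.1]
opening: 0.008
t 73.72 p [0.5923 0.308  0.3002] yaw -170.6 z [-0.003 -0.002 -1.   ] F [-0.5 -0.4 -0.1] op 0.7 ff 0.0 q [-0.38  0.71 -0.34  1.33  0.24  1.15  0.99]
turn [-0.1 -0.2  0. ] then shift [ -8.8   8.  122.2] | shift before turn [ -9.2   8.2 122.2]
```

```bash
python3 -m pendant '[[1,[-12,8,0],[0,0,0]],[1,[0,0,40],[0,0,0]],[1,[0,0,40],[0,0,0]],[1,[0,0,30],[0,0,0]],[1,[0,0,12],[0,0,0]],[1,[0,0,0],[0,0,0]],[1,[0,0,0],[0,0,0]]]'|grep -E "pos|cont"
python3 -m pendant '[[1,[15,0,0],[0,0,0]],[1,[15,0,0],[0,0,0]],[1,[15,0,0],[0,0,0]],[1,[0,0,0],[0,0,0]]]'|grep -E "pos|cont"
python3 -m pendant '[[1,[15,0,0],[0,0,0]],[1,[15,0,0],[0,0,0]],[1,[0,0,0],[0,0,0]]]'|grep -E "pos|cont"
```

```text
tool_pos: [0.605, 0.3176, 0.1812]
contact_force: [-0.4, 0.5, 0.4]
tool_pos: [0.5596, 0.3107, 0.1812]
contact_force: [0.5, -0.2, -0.1]
tool_pos: [0.5304, 0.3057, 0.1804]
contact_force: [-0.7, 0.8, -0.2]
```

```bash
python3 -m pendant '[[1,[12,0,0],[0,0,0]],[1,[12,0,0],[0,0,0]],[1,[12,0,0],[0,0,0]],[1,[12,0,0],[0,0,0]],[1,[10,0,0],[0,0,0]],[1,[0,0,0],[0,0,0]],[1,[0,0,0],[0,0,0]],[1,[0,0,0],[0,0,0]]]'|grep -E "pos|cont"
python3 -m pendant '[[1,[0,0,-50],[0,0,0]],[1,[0,0,-60],[0,0,0]],[1,[0,-60,0],[0,0,0]],[1,[0,-60,0],[0,0,0]],[1,[0,-60,0],[0,0,0]],[1,[0,-60,0],[0,0,0]],[1,[0,0,0],[0,0,0]],[1,[0,0,0],[0,0,0]]]'|grep -E "pos|cont"
python3 - <<'E'
from h import *
B=np.array([.432,.2895]);b=R.from_euler("z",9.4,degrees=True)
st();t=snap("top");s=snap("scene");w=snap("wrist")
save(t,"t30",3,(115,145,380,265));save(s,"s30")
for d,n in((t,"top"),(s,"scene")):
    for z in (.067,.08,.1): 
        x,sc=fit(d,(.164,.274),z,(*(B+b.apply([-.002,0,0])[:2]),9.4),(.03,.03,6));print(n,z,x.round(4),sc)
    o=[]
    for X in (-.07,-.035,0,.035,.07):
        for Y in (-.12,-.06,0,.06,.12):
            u=proj(d,np.r_[B,0]+b.apply([X,Y,.067]))[0].round().astype(int);o.append(d["img"][u[1],u[0]].tolist())
    print(o)
# pile
y,sc=fit(w,(.05,.036),.046,(*(O-.0625*np.array([.9936,-.1132])),-6.5),(.015,.015,5));print(y.round(4),sc,inpr(y[:2]))
E
```

```text
tool_pos: [0.4734, 0.296, 0.1796]
contact_force: [1.0, 0.2, 0.2]
tool_pos: [0.5118, 0.0595, 0.2897]
contact_force: [0.1, -0.1, 0.1]
t 77.47 p [0.5118 0.0595 0.2897] yaw -170.7 z [-0.     0.001 -1.   ] F [ 0.1 -0.1  0.1] op 0.4 ff 0.0 q [ 0.04  0.49 -0.37  1.82  0.23  0.87  1.29]
top 0.067 [0.4305 0.2927 9.4652] 16.96092414855957
top 0.08 [ 0.4302  0.2891 10.0138] 17.1641845703125
top 0.1 [0.429  0.2845 9.9639] 17.21177101135254
[[71, 132, 93], [70, 129, 91], [72, 134, 96], [79, 148, 104], [80, 148, 105], [70, 131, 92], [78, 144, 102], [76, 142, 102], [77, 142, 102], [81, 151, 106], [79, 148, 104], [81, 149, 106], [77, 143, 101], [76, 142, 100], [83, 153, 108], [76, 139, 100], [81, 150, 106], [80, 148, 104], [75, 142, 100], [83, 154, 108], [64, 63, 68], [79, 148, 104], [79, 146, 104], [83, 152, 108], [82, 153, 108]]
scene 0.067 [0.4283 0.291  9.3715] 6.791126251220703
scene 0.08 [0.4176 0.2645 9.241 ] 6.165152549743652
scene 0.1 [0.4    0.2594 8.8786] 0.3263583183288574
[[49, 92, 64], [52, 91, 63], [50, 89, 64], [59, 103, 72], [57, 105, 74], [45, 91, 60], [56, 99, 72], [53, 98, 68], [57, 105, 75], [62, 106, 77], [57, 104, 76], [58, 104, 77], [51, 95, 68], [52, 97, 71], [57, 105, 74], [59, 103, 77], [60, 107, 75], [56, 103, 72], [56, 101, 70], [59, 107, 77], [52, 101, 75], [59, 102, 73], [68, 102, 74], [55, 103, 72], [53, 101, 72]]
[ 0.5453 -0.0341 -8.6944] 17.320117950439453 [-0.0632  0.0008]
```

Both cameras show the lid's top face uniformly green at the shut height, and the pile is in place at the stop. Handing in.

```bash
python3 -c "
from plant import r
print(r.finish_job())"
```

```text
the job is handed in; nothing more can be done
None
```

I handed the job in with all three loose strips pushed up against the stop under the press arm, the sanding block and black tape in the green box, and its lid dropped shut. That rests on force readings and camera checks, not a final look, because I had used up my picture views.

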